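# Return moulded test bars to the dry box and open its drying-air cock

### The job

Put the three moulded test bars back into dry storage: push the lip of their tray in against the dry box's spring flap so that the tray's rim holds it open, tip the tray until all three bars have slid into the box, then draw it out so that the flap springs shut. Set the tray down upright on the worktop, and only then turn the cock on top of the box a quarter turn to its stop, lever in line with the tube, to let drying air in. Do not touch the bars with the fingers, do not drop the tray, and leave the other things where they are.

Things in the scene. Friction and masses are not known exactly. Their poses are not given: they have to be found in the camera images.
- dry_box: Dry storage box fixed to the worktop: clear walls between an aluminium base and top plate, 222 mm deep (x), 130 wide (y), top plate's upper face at z = 205 mm. Origin: centre of its underside; x from the front (with the slot) to the rear, z up. At the rear (x = 136 mm) a drying column 44 mm thick, 188 tall; a 10 mm tube runs from it along x above the top (z = 233 mm) through the cock.
- slot_sill (a point): Middle of the upper edge of the sill of the slot in the dry box's front, over which the tray enters: x = -102 mm, y = 0, z = 95 mm of the box. The slot is 96 mm wide (y -48 to 48), from z = 95 to 185 mm; the front face is at x = -107 mm, the frame 10 mm thick. The flap hangs just behind it.
- box_floor (a point): Middle of the dry box's inner floor, 12 mm above the worktop, at x = y = 0 of the box. The inside reaches from x = -92 mm (behind the shut flap) to 102 mm and y -56 to 56 mm; the bars fall and lie here anyhow.
- flap (a joint): Spring flap, rad: 0 = shut, upright behind the slot; grows as it swings inward, stop at 1.5. Aluminium plate 106 mm wide, hung from a hinge rod along the slot's upper edge (box x = -91.5, z = 188 mm), reaching 94 mm below the rod. A light spring (0.5 N at its lower edge when shut, about 1.5 N at 1 rad) shuts it.
- cock (a joint): Lever of the quarter-turn cock, rad: 0 = shut, lever along the box's -y (across the tube); 1.571 = open, at a hard stop, lever along the box's -x (in line with the tube, towards the slot). Opens clockwise seen from above. Axis upright at x = y = 0 of the box. Starts within 0.16 of shut, stays where it is left; about 2 N at the sleeve turns it.
- cock_grip (a point): Middle of the black sleeve of the cock's lever, 55 mm from the lever's axis, 265 mm above the worktop; moves with the lever. The sleeve is 52 mm long (26 to 78 mm from the axis), 13 mm wide and 16 tall (257 to 273 mm above the worktop); nothing on the box is higher.
- tray: Loose tray of polished steel sheet, 190 mm long (x), 78 wide (y), 0.2 kg; floor 3 mm thick, 72 mm wide inside. Origin: centre of its underside, x towards the open lip, z up. Side walls 17 mm high at the lip, rising to 36 mm at the closed rear. Bars begin to slide on its smooth floor when it is tipped some 20 degrees, quickly at 35 to 40.
- tray_lip (a point): Middle of the tray's open lip: 95 mm ahead of the tray's origin along its x, 1.5 mm above its underside
- tray_handle (a point): Centre of the tray's black cross-bar handle, which stands on the side walls near the rear: tray x = -55 mm, 59 mm above its underside. The bar is 14 mm thick (tray x), 74 long (y), 22 tall (48 to 70 mm above the underside), free beneath; grip it from above across its 14 mm.
- bar_a: Moulded flat test bar (dog-bone), off-white, 150 x 20 x 4 mm, about 12 g, one of three that lie lengthwise side by side on the tray's floor. Origin: centre of its underside, y along its length, z up as it lies at the start.
- bar_b: Test bar of the same shape and size, glass-fibre plastic, about 20 g; origin and axes as for bar_a.
- bar_c: Test bar of the same shape and size, black, about 13 g; origin and axes as for bar_a.
- tape_roll: roll of tape lying flat, 104 mm across, 25 mm high; not part of the work, stays where it is
- spanner: open-ended spanner, 155 mm long, lying flat; stays where it is
- marker: marker pen, 135 mm long, lying; stays where it is
- insert_b: serrated steel jaw insert, 60 x 22 x 11 mm, lying flat; stays where it is
- weight_500: calibration weight with a knob, 38 mm across, 62 mm tall, standing; stays where it is

How it is judged:
By the outcome, as a careful person would: the job done as asked, in the order asked, and still so for the second after the job is handed in, with the robot touching nothing.
It also fails if it takes over 70 s, if anything falls off the work surface, if the arm or the gripper's body presses on something with over 40 N, if the wrist force passes 120 N, or if a joint passes its speed limit or range.

### The arm

A 7-joint arm with a two-finger parallel gripper is mounted at the origin on a cart in front of the work surface, level with it; the furniture and walls round the work are solid. World frame = base frame: x ahead of the robot, y to its left, z up, the work surface at z = 0. Lengths are in m, angles in rad, forces in N, time in s.
With the tool pointing down it reaches from about 0.35 to 0.9 m from the base axis. Payload 19.9 kg.
Tool frame: the origin (TCP) lies at the very end of the fingers, on their centre line; the grasp point (between the pads) lies bot.grip_depth behind it (bot.grip_depth is the distance from the TCP to the grasp point, in m); z points along the fingers, y is the direction in which the jaws open and shut (so a half turn about z gives the same grasp; the last joint's range is limited). The gripper opens to 94 mm and grips with 3 to 60 N. Pads are 16 mm wide; open, the fingers measure 119 mm over their backs; the gripper's body (75 mm by 177 mm) begins 78 mm behind the grasp point.
Start: joints at [-1.236, 0.417, -0.01, 1.614, 0.005, 1.111, -0.053], TCP at [0.229, 0.581, 0.205] pointing down, gripper open.
Joint ranges: [-2.81, 2.81], [-0.39, 2.02], [-1.27, 1.25], [0.06, 2.57], [-1.19, 4.33], [0.19, 2], [-2.82, 2.82]. Speed limits (rad/s): [1.89, 1.89, 2.39, 2.39, 3.01, 3.01, 3.01].

### API

Orientations are given as a rotation vector (axis times angle).
In Python, from plant import bot, eyes gives the robot as it stands. The module is installed in compiled form; this text tells all that it offers.
- The arm moves only by the tool move_arm, never from a script. Its argument "rows" is a list of rows, each an object of numbers: "ax", "ay", "az": the turn, a rotation vector about the tool's x, y, z in degrees; "dx", "dy", "dz": the shift along the tool's x, y, z in cm; "gripper": the finger opening in cm, from 0 to 9.4. A call has 1 to 10 rows; each row is the pose to reach, as a shift and turn from the pose commanded when the call began, along the tool's axes at that moment; what a row does not reach only later rows make up. A row lasts 1/12 s, in which the tool goes at most 41.7 mm and 7.16 degrees, less where a joint would pass 70% of its speed; a pose out of reach is approached as far as the arm can. A call with a gripper value outside its range is refused whole. The fingers move at their own pace and stop on an object; the grip force is fixed at half the most. Time passes only in rows, so rows that repeat a pose let the fingers close. It gives the time, the measured TCP pose, the force and the opening at its end, in the units of the state.
- bot.sense(): the state, without advancing time (a new reading comes with each control period).
- eyes.read_camera(name): name is "scene" or "top" or "wrist"; returns a dict with "color" (480x640x3 uint8, red, green, blue), "mtx" (3x3 intrinsics, pixels), "origin" and "rotation" of the camera in the world. Camera axes: x right, y down, z forward; pixel columns grow to the right and rows downward; lengths in m; the calibration is good to about 2 mm. The wrist camera is an equidistant fisheye: a pixel r from the principal point sees the ray r / f radians off the axis. A picture is of the moment at which its call begins. There is no depth.
- bot.job_done(): hands the job in, once; it reports no verdict.
The state is a dict: "time": time; "joint_pos": joint angles; "dq": joint speeds; "effort": joint torques, N m; "ee_pos": TCP position; "ee_rot": TCP orientation; "wrist_force": force on the tool from outside, world axes, zero at the start; "wrist_torque": the same for the moment, N m; "finger_gap": finger opening in m.
Only numpy, scipy, OpenCV 4.12 (cv2) and the standard library are available. Lean on these libraries where they do the work, as an engineer would, in place of code of your own. Each camera call takes 0.05 s, during which the arm holds its last target.

## Working session

There is one attempt and no reset: what is moved stays moved. The work goes in short steps, Python scripts to look and compute and a tool call to move; the robot and the scene stay as the last step left them, time stands still between calls to the robot, and variables do not carry over. Pictures are saved under pics/ and viewed, and the job is handed in when it is done.

Besides the shell and the picture viewer there is one more tool, called after ">>>" by a JSON object that holds its "fn" and its "kwargs". move_arm: Moves the arm, as the interface text tells. Its arguments: {"type":"object","properties":{"rows":{"type":"array"}},"required":["rows"]}

```bash
mkdir -p pics
python3 - <<'E'
from plant import bot, eyes
import cv2
print(bot.sense(), bot.grip_depth)
for n in ("scene","top","wrist"):
    c=eyes.read_camera(n)
    cv2.imwrite(f"pics/{n}0.png",c["color"][:,:,::-1]); print(n,c["mtx"].tolist(),c["origin"],c["rotation"].tolist())
E
```

```text
{'time': 0.0, 'joint_pos': array([-1.23652121,  0.41793728, -0.01029074,  1.614135  ,  0.00473874,
        1.11070668, -0.05301404]), 'dq': array([ 0.00063837, -0.00013623, -0.00127622,  0.00080602, -0.00128235,
       -0.00040201, -0.00078211]), 'effort': array([-1.32087749e-03, -8.51240587e+01,  6.38039801e-01, -4.26025808e+01,
       -4.88446432e-02,  1.81944156e-02,  1.16699202e-04]), 'ee_pos': array([0.22926874, 0.58104566, 0.20486473]), 'ee_rot': array([-5.86782391e-01, -3.08621475e+00,  1.82325557e-03]), 'wrist_force': array([-0.32823754, -0.26987813, -0.04878208]), 'wrist_torque': array([-0.01666077, -0.01761013,  0.03753643]), 'finger_gap': 0.0940835783830853} 0.0188
scene [[583.0312741278362, 0.0, 315.1349878911993], [0.0, 583.0312741278362, 235.6538369243441], [0.0, 0.0, 1.0]] [-0.08624033  0.94855213  1.01678519] [-0.9193846428222655, 2.475863478736406, -1.1054105005642003]
top [[498.6551295993525, 0.0, 332.4810908540858], [0.0, 498.6551295993525, 233.67957068457727], [0.0, 0.0, 1.0]] [0.43757489 0.21391769 1.19214769] [-2.179306854470899, 2.164651140615213, -0.08663162801645387]
wrist [[371.64829954431775, 0.0, 321.665706784271], [0.0, 371.64829954431775, 237.46178088816393], [0.0, 0.0, 1.0]] [0.15923778 0.60923132 0.38396458] [2.4075085659449598, 1.6397958352045645, 0.21744535912816262]
```

View pics/scene0.png

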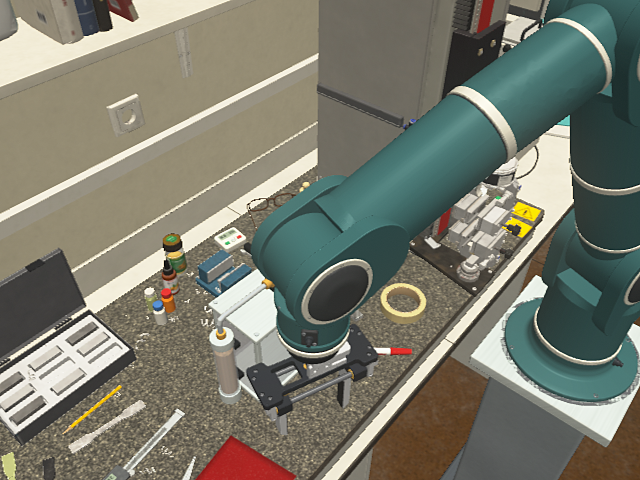

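View pics/top0.png

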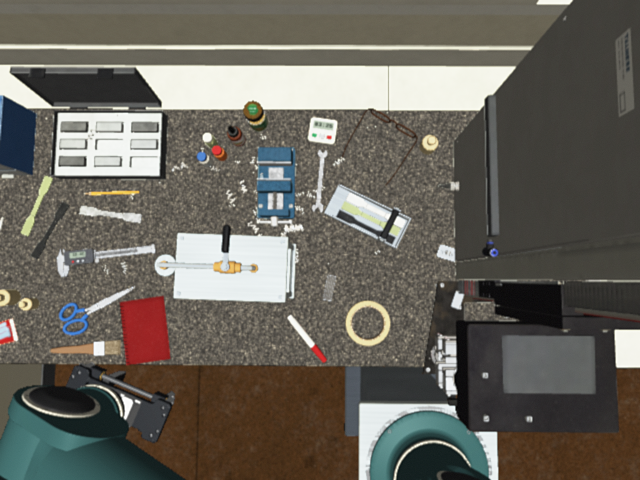

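View pics/wrist0.png

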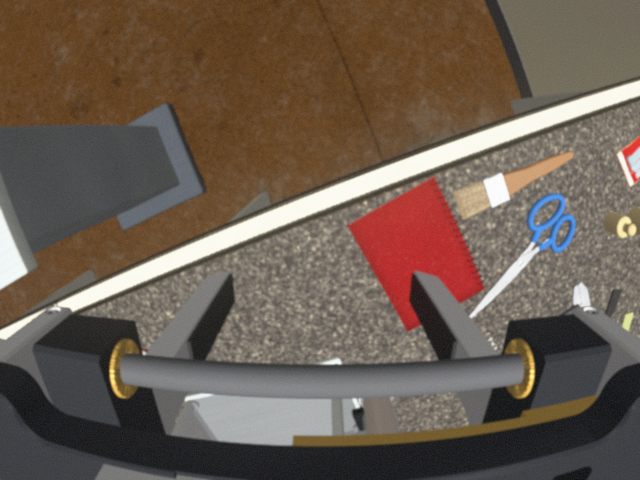

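```bash
cat > h.py <<'E'
import numpy as np, cv2
from scipy.spatial.transform import Rotation as R
def ray(c,u,v):
    K=c["mtx"]; x=(u-K[0,2])/K[0,0]; y=(v-K[1,2])/K[1,1]
    return R.from_rotvec(c["rotation"]).as_matrix()@np.array([x,y,1.]) if np.shape(c["rotation"])==(3,) else np.array(c["rotation"])@np.array([x,y,1.])
def onplane(c,u,v,z):
    d=ray(c,u,v); o=np.array(c["origin"]); return o+d*(z-o[2])/d[2]
def proj(c,p):
    r=c["rotation"]; M=R.from_rotvec(r).as_matrix() if np.shape(r)==(3,) else np.array(r)
    q=M.T@(np.array(p)-c["origin"]); K=c["mtx"]; return K[0,0]*q[0]/q[2]+K[0,2],K[1,1]*q[1]/q[2]+K[1,2]
E
python3 - <<'E'
import cv2
im=cv2.imread("pics/top0.png")
cv2.imwrite("pics/t1.png",cv2.resize(im[170:260,310:430],None,fx=6,fy=6,interpolation=cv2.INTER_CUBIC))
cv2.imwrite("pics/t2.png",cv2.resize(im[215:310,150:310],None,fx=5,fy=5,interpolation=cv2.INTER_CUBIC))
E
```

```text
(no output)
```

View pics/t1.png

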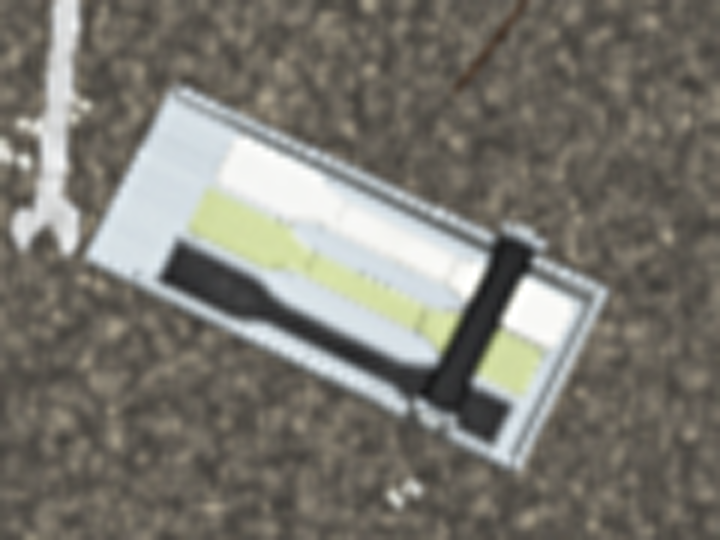

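View pics/t2.png

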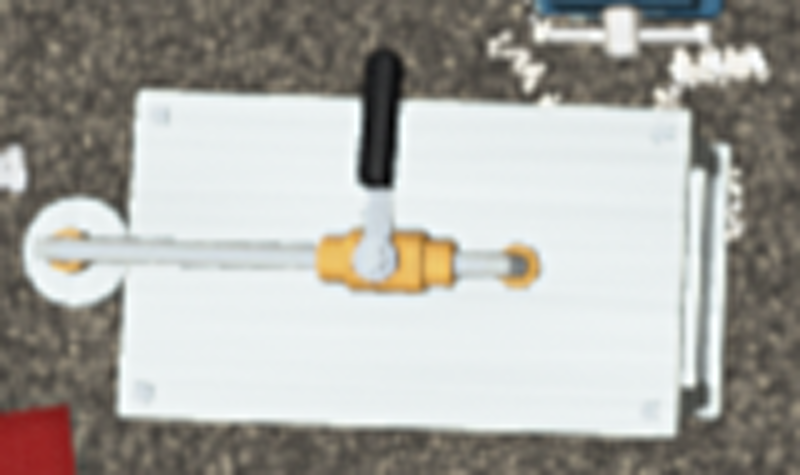

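```bash
cat > m1.py <<'E'
from plant import bot, eyes
from h import *
c=eyes.read_camera("top")
P=lambda x,y,s,ox,oy,z: onplane(c,(x+.5)/s-.5+ox,(y+.5)/s-.5+oy,z)
print("box corners")
bc=np.array([P(x,y,5,150,215,.205) for x,y in [(140,90),(690,110),(675,435),(120,415)]]);print(bc.round(4))
print("centre",bc.mean(0), "sides",np.linalg.norm(bc-np.roll(bc,-1,0),axis=1))
d=(bc[1]+bc[2]-bc[0]-bc[3]); print("front dir angle deg",np.degrees(np.arctan2(d[1],d[0])))
print("cock axis .26", P(377,255,5,150,215,.262), "lever tip .265",P(383,50,5,150,215,.267),P(377,187,5,150,215,.267))
print("column",P(78,250,5,150,215,.188))
L=np.array([P(180,88,6,310,170,.017),P(88,258,6,310,170,.017)])
Rr=np.array([P(605,290,6,310,170,.036),P(518,465,6,310,170,.036)])
H=np.array([P(518,240,6,310,170,.070),P(442,402,6,310,170,.070)])
for n,a in (("lip",L),("rear",Rr),("handle",H)): print(n,a.round(4).tolist(),np.linalg.norm(a[0]-a[1]),a.mean(0)[:2])
x=L.mean(0)-Rr.mean(0);print("len",np.linalg.norm(x[:2]),"ang",np.degrees(np.arctan2(x[1],x[0])))
yv=L[0]-L[1];print("lip ang", np.degrees(np.arctan2(yv[1],yv[0])));yv=H[0]-H[1];print("handle ang", np.degrees(np.arctan2(yv[1],yv[0])))
s=bot.sense();print(R.from_rotvec(s["ee_rot"]).as_matrix().round(3))
E
python3 m1.py
```

```text
box corners
[[0.5253 0.5316 0.205 ]
 [0.5187 0.312  0.205 ]
 [0.3905 0.316  0.205 ]
 [0.3967 0.535  0.205 ]]
centre [0.45778068 0.42365673 0.205     ] sides [0.21962894 0.12826995 0.21909706 0.12867228]
front dir angle deg -91.66686210454402
cock axis .26 [0.4589799  0.42242533 0.262     ] lever tip .265 [0.53536496 0.42106196 0.267     ] [0.48411235 0.42196615 0.267     ]
column [0.46186016 0.55986271 0.188     ]
lip [[0.6603, 0.2085, 0.017], [0.5919, 0.2445, 0.017]] 0.07726908937532072 [0.62611872 0.22646005]
rear [[0.5781, 0.043, 0.036], [0.5098, 0.077, 0.036]] 0.07633635576281958 [0.54396003 0.05998861]
handle [[0.5928, 0.0807, 0.07], [0.5312, 0.1095, 0.07]] 0.0679923807021541 [0.56200895 0.09508803]
len 0.1856415574313829 ang 63.732267602973906
lip ang -27.782869520418107
handle ang -25.060680473828285
[[-0.93   0.367 -0.   ]
 [ 0.367  0.93  -0.001]
 [-0.    -0.001 -1.   ]]
```

>>> {"fn": "move_arm", "kwargs": {"rows": [{"dz":-4},{"dz":-8},{"dz":-12},{"dz":-16},{"dx":-2,"dy":-1.4,"dz":-16,"gripper":4.5},{"dx":-6,"dy":-4,"dz":-16},{"dx":-9,"dy":-6,"dz":-16},{"dx":-12,"dy":-8,"dz":-16},{"dx":-15,"dy":-10,"dz":-16},{"dx":-18,"dy":-12,"dz":-16}]}}

```text
validation failed for argument at $.ro...
```

```bash
cat > goal.py <<'E'
# usage: goal.py x y z yaw(tool y dir world deg) tilt(lip down deg)
import sys
from plant import bot
from h import *
def tgt(yaw,tilt):
    a=np.radians(yaw); y=np.array([np.cos(a),np.sin(a),0]); z=np.array([0,0,-1.]); x=np.cross(y,z)
    return R.from_matrix(np.c_[x,y,z])*R.from_rotvec([np.radians(tilt),0,0])
if __name__=="__main__":
    p=np.array(list(map(float,sys.argv[1:4]))); T=tgt(*map(float,sys.argv[4:6]))
    s=bot.sense(); A=R.from_rotvec(s["ee_rot"])
    print("t",s["time"],"pos",s["ee_pos"].round(4),"gap",s["finger_gap"].round(4),"F",s["wrist_force"].round(1),"q",s["joint_pos"].round(2))
    print("d cm",(A.inv().apply(p-s["ee_pos"])*100).round(2),"rot",np.degrees((A.inv()*T).as_rotvec()).round(2))
E
python3 goal.py .5613 .0945 .2 63.7 0
```

```text
Traceback (most recent call last):
  File "goal.py", line 11, in <module>
    print("t",s["time"],"pos",s["ee_pos"].round(4),"gap",s["finger_gap"].round(4),"F",s["wrist_force"].round(1),"q",s["joint_pos"].round(2))
                                                         ^^^^^^^^^^^^^^^^^^^^^
AttributeError: 'float' object has no attribute 'round'
```

Validation failed; rows probably need every field.

>>> {"fn": "move_arm", "kwargs": {"rows": [{"ax":0,"ay":0,"az":0,"dx":0,"dy":0,"dz":-8,"gripper":9.4},{"ax":0,"ay":0,"az":0,"dx":0,"dy":0,"dz":-12,"gripper":9.4},{"ax":0,"ay":0,"az":0,"dx":0,"dy":0,"dz":-16,"gripper":4.5},{"ax":0,"ay":0,"az":0,"dx":0,"dy":0,"dz":-16,"gripper":4.5},{"ax":0,"ay":0,"az":0,"dx":-4,"dy":-3,"dz":-16,"gripper":4.5},{"ax":0,"ay":0,"az":0,"dx":-8,"dy":-6,"dz":-16,"gripper":4.5},{"ax":0,"ay":0,"az":0,"dx":-12,"dy":-9,"dz":-16,"gripper":4.5},{"ax":0,"ay":0,"az":0,"dx":-15,"dy":-11,"dz":-16,"gripper":4.5},{"ax":0,"ay":0,"az":0,"dx":-18,"dy":-13,"dz":-16,"gripper":4.5},{"ax":0,"ay":0,"az":0,"dx":-21,"dy":-15,"dz":-16,"gripper":4.5}]}}

```text
time: 1.03
ee_pos: [0.3657, 0.3695, 0.3655]
ee_rot: [-0.587, -3.086, -0.0]
wrist_force: [0.6, 0.2, 0.8]
finger_gap: 0.046
```

```bash
sed -i 's/s\["finger_gap"\].round(4)/round(s["finger_gap"],4)/' goal.py; python3 goal.py .5613 .0945 .2 63.7 0
```

```text
t 1.0333 pos [0.3657 0.3695 0.3655] gap 0.046 F [0.6 0.2 0.8] q [-0.97  0.11  0.13  1.65 -0.02  1.38  0.36]
d cm [-28.29 -18.41  16.55] rot [ 0.01 -0.01  4.78]
```

>>> {"fn": "move_arm", "kwargs": {"rows": [{"ax":0,"ay":0,"az":1,"dx":-3.5,"dy":-2.3,"dz":0,"gripper":4.5},{"ax":0,"ay":0,"az":2,"dx":-7,"dy":-4.5,"dz":0,"gripper":4.5},{"ax":0,"ay":0,"az":3,"dx":-10.5,"dy":-6.8,"dz":0,"gripper":4.5},{"ax":0,"ay":0,"az":4,"dx":-14,"dy":-9,"dz":0,"gripper":4.5},{"ax":0,"ay":0,"az":4.8,"dx":-17.5,"dy":-11.3,"dz":2,"gripper":4.5},{"ax":0,"ay":0,"az":4.8,"dx":-21,"dy":-13.6,"dz":5,"gripper":4.5},{"ax":0,"ay":0,"az":4.8,"dx":-24.5,"dy":-16,"dz":8,"gripper":4.5},{"ax":0,"ay":0,"az":4.8,"dx":-27.9,"dy":-17.9,"dz":11,"gripper":4.5},{"ax":0,"ay":0,"az":4.8,"dx":-27.9,"dy":-17.9,"dz":14,"gripper":4.5},{"ax":0,"ay":0,"az":4.8,"dx":-27.9,"dy":-17.9,"dz":16,"gripper":4.5}]}}

```text
time: 1.87
ee_pos: [0.5601, 0.099, 0.2038]
ee_rot: [0.721, 3.057, -0.002]
wrist_force: [1.0, 0.3, -0.8]
finger_gap: 0.0447
```

```bash
python3 goal.py .5613 .0945 .047 63.7 0
python3 - <<'E'
from plant import bot, eyes
import cv2
for n in ("top","wrist","scene"):
    c=eyes.read_camera(n); cv2.imwrite(f"pics/{n}1.png",c["color"][:,:,::-1])
E
```

```text
t 1.8667 pos [0.5601 0.099  0.2038] gap 0.0447 F [ 1.   0.3 -0.8] q [-0.54  0.33  0.38  1.77 -0.14  1.06  1.  ]
d cm [-0.28 -0.34 15.68] rot [-0.04  0.07 -0.25]
```

View pics/wrist1.png

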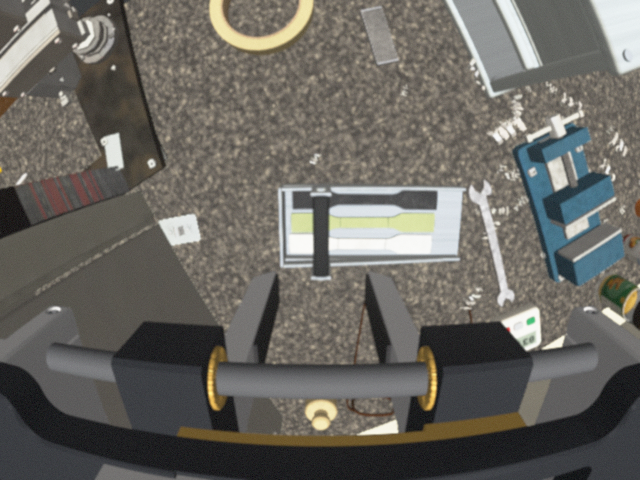

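View pics/scene1.png

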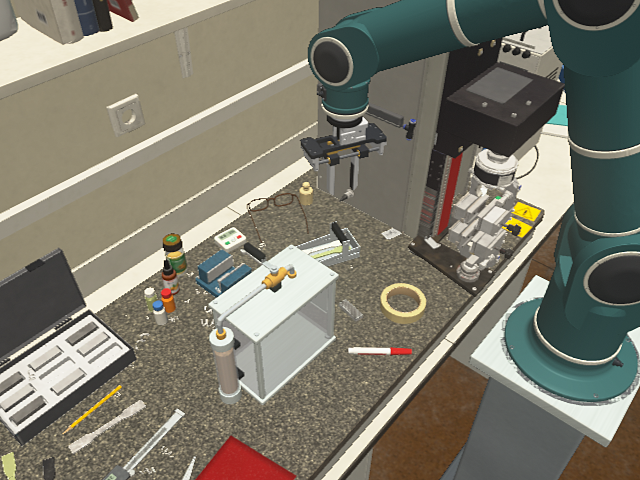

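```bash
cat >> h.py <<'E'
def fish(c,u,v,z):
    K=c["mtx"]; x=u-K[0,2]; y=v-K[1,2]; r=np.hypot(x,y); t=r/K[0,0]
    d=np.array([x/r*np.sin(t),y/r*np.sin(t),np.cos(t)]); M=c["rotation"]
    M=R.from_rotvec(M).as_matrix() if np.shape(M)==(3,) else np.array(M)
    d=M@d; o=np.array(c["origin"]); return o+d*(z-o[2])/d[2]
E
python3 - <<'E'
from plant import bot, eyes
from h import *
c=eyes.read_camera("wrist"); im=c["color"][:,:,::-1]; cv2.imwrite("pics/w2.png",cv2.resize(im[170:290,260:480],None,fx=3.6,fy=3.6,interpolation=cv2.INTER_CUBIC))
for p in [(321,191,.07),(321,278,.07),(463,188,.017),(460,259,.017),(280,187,.036),(281,266,.036)]: print(p,fish(c,*p).round(4))
E
python3 goal.py .5613 .0945 .047 63.7 0
```

```text
(321, 191, 0.07) [0.5295 0.1155 0.07  ]
(321, 278, 0.07) [0.6001 0.0804 0.07  ]
(463, 188, 0.017) [0.5964 0.2467 0.017 ]
(460, 259, 0.017) [0.6676 0.2156 0.017 ]
(280, 187, 0.036) [0.5129 0.0803 0.036 ]
(281, 266, 0.036) [0.583  0.0443 0.036 ]
t 2.0667 pos [0.5588 0.1031 0.2063] gap 0.0452 F [0.6 0.6 1.3] q [-0.54  0.33  0.38  1.77 -0.14  1.07  0.99]
d cm [-0.61 -0.65 15.93] rot [-0.02 -0.02 -0.02]
```

View pics/w2.png

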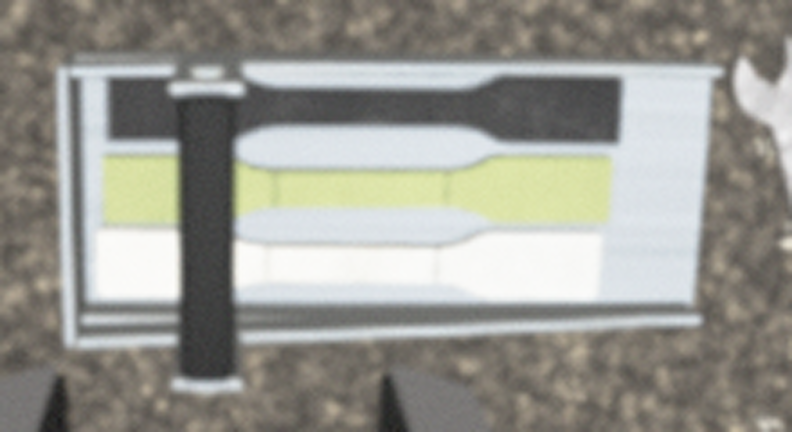

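>>> {"fn": "move_arm", "kwargs": {"rows": [{"ax":0,"ay":0,"az":0,"dx":-0.7,"dy":-0.45,"dz":4,"gripper":4.5},{"ax":0,"ay":0,"az":0,"dx":-0.7,"dy":-0.45,"dz":8,"gripper":4.5},{"ax":0,"ay":0,"az":0,"dx":-0.7,"dy":-0.45,"dz":11,"gripper":4.5},{"ax":0,"ay":0,"az":0,"dx":-0.7,"dy":-0.45,"dz":12.5,"gripper":4.5},{"ax":0,"ay":0,"az":0,"dx":-0.7,"dy":-0.45,"dz":12.5,"gripper":4.5},{"ax":0,"ay":0,"az":0,"dx":-0.7,"dy":-0.45,"dz":12.5,"gripper":4.5},{"ax":0,"ay":0,"az":0,"dx":-0.7,"dy":-0.45,"dz":12.5,"gripper":4.5}]}}

```text
time: 2.65
ee_pos: [0.5646, 0.0964, 0.0831]
ee_rot: [0.714, 3.056, 0.003]
wrist_force: [0.4, 0.7, 1.1]
finger_gap: 0.045
```

```bash
python3 goal.py .563 .096 .047 63.7 0
python3 - <<'E'
from plant import bot, eyes
from h import *
c=eyes.read_camera("wrist"); im=c["color"][:,:,::-1]; cv2.imwrite("pics/w3.png",im)
E
```

```text
t 2.65 pos [0.5646 0.0964 0.0831] gap 0.045 F [0.4 0.7 1.1] q [-0.49  0.49  0.34  1.86 -0.21  0.82  1.07]
d cm [ 0.13 -0.11  3.61] rot [0.14 0.14 0.02]
```

View pics/w3.png

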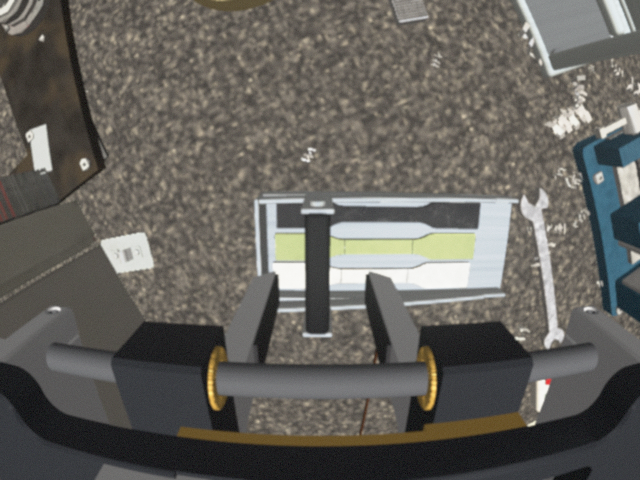

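Run:
```python
from plant import bot, eyes
from h import *
c=eyes.read_camera("wrist")
a=fish(c,317,210,.07);b=fish(c,317,333,.07);print(a,b,(a+b)/2,np.linalg.norm(a-b))
```

```text
[0.52939123 0.11121523 0.07      ] [0.59514437 0.07844897 0.07      ] [0.5622678 0.0948321 0.07     ] 0.07346497950721294
```

>>> {"fn": "move_arm", "kwargs": {"rows": [{"ax":0,"ay":0,"az":0,"dx":0.1,"dy":-0.2,"dz":2,"gripper":4.5},{"ax":0,"ay":0,"az":0,"dx":0.1,"dy":-0.2,"dz":3.4,"gripper":4.5},{"ax":0,"ay":0,"az":0,"dx":0.1,"dy":-0.2,"dz":3.6,"gripper":4.5},{"ax":0,"ay":0,"az":0,"dx":0.1,"dy":-0.2,"dz":3.6,"gripper":4.5},{"ax":0,"ay":0,"az":0,"dx":0.1,"dy":-0.2,"dz":3.6,"gripper":1.2},{"ax":0,"ay":0,"az":0,"dx":0.1,"dy":-0.2,"dz":3.6,"gripper":0.5},{"ax":0,"ay":0,"az":0,"dx":0.1,"dy":-0.2,"dz":3.6,"gripper":0.5},{"ax":0,"ay":0,"az":0,"dx":0.1,"dy":-0.2,"dz":3.6,"gripper":0.5},{"ax":0,"ay":0,"az":0,"dx":0.1,"dy":-0.2,"dz":3.6,"gripper":0.5},{"ax":0,"ay":0,"az":0,"dx":0.1,"dy":-0.2,"dz":3.6,"gripper":0.5}]}}

```text
time: 3.58
ee_pos: [0.5616, 0.0942, 0.0448]
ee_rot: [0.715, 3.059, 0.0]
wrist_force: [-1.4, 0.4, 5.2]
finger_gap: 0.0138
```

```bash
python3 goal.py .563 .096 .047 63.7 0
```

```text
t 3.5833 pos [0.5616 0.0942 0.0448] gap 0.0138 F [-1.4  0.4  5.2] q [-0.47  0.54  0.32  1.88 -0.24  0.75  1.09]
d cm [-0.05  0.23 -0.22] rot [ 0.02  0.02 -0.03]
```

```bash
cat > tray.py <<'E'
# tray.py theta s h [yoff] : target TCP for tray pose
import sys
from goal import *
O=np.array([.4582,.4232]); YAW=88.3
def tcp(th,s,h,yo=0,gz=.046,gx=-.055):
    t=np.radians(th); a=np.radians(YAW)
    px=gx-(.095-s/1000)
    X=-.102+px*np.cos(t)+gz*np.sin(t); Z=.097+h/1000-px*np.sin(t)+gz*np.cos(t)
    p=O+X*np.array([np.cos(a),np.sin(a)])+yo*np.array([-np.sin(a),np.cos(a)])
    return np.array([p[0],p[1],Z])
if __name__=="__main__":
    s=bot.sense(); A=R.from_rotvec(s["ee_rot"])
    print("t",s["time"],"pos",s["ee_pos"].round(4),"gap",round(s["finger_gap"],4),"F",s["wrist_force"].round(1),"q",s["joint_pos"].round(2))
    for arg in sys.argv[1:]:
        v=list(map(float,arg.split(","))); p=tcp(*v); T=tgt(YAW,v[0])
        print(arg,"tcp",p.round(4),"d cm",(A.inv().apply(p-s["ee_pos"])*100).round(2),"rot",np.degrees((A.inv()*T).as_rotvec()).round(2))
E
python3 tray.py 0,-50,5 12,-45,5 12,42,5 30,42,13
```

```text
t 3.5833 pos [0.5616 0.0942 0.0448] gap 0.0138 F [-1.4  0.4  5.2] q [-0.47  0.54  0.32  1.88 -0.24  0.75  1.09]
0,-50,5 tcp [0.4492 0.1213 0.148 ] d cm [ 11.27  -2.54 -10.32] rot [ 1.000e-02  2.000e-02 -2.463e+01]
12,-45,5 tcp [0.4498 0.1401 0.1875] d cm [ 12.05  -0.83 -14.28] rot [ 11.83  -2.56 -24.54]
12,42,5 tcp [0.4523 0.2252 0.1694] d cm [ 15.6    6.9  -12.47] rot [ 11.83  -2.56 -24.54]
30,42,13 tcp [0.4531 0.2507 0.2038] d cm [ 16.66   9.23 -15.9 ] rot [ 29.55  -6.42 -24.07]
```

>>> {"fn": "move_arm", "kwargs": {"rows": [{"ax":0,"ay":0,"az":0,"dx":0,"dy":0,"dz":-0.5,"gripper":0.5},{"ax":0,"ay":0,"az":0,"dx":0,"dy":0,"dz":-1.2,"gripper":0.5},{"ax":0,"ay":0,"az":0,"dx":0,"dy":0,"dz":-2.2,"gripper":0.5},{"ax":0,"ay":0,"az":0,"dx":0,"dy":0,"dz":-3.5,"gripper":0.5},{"ax":0,"ay":0,"az":0,"dx":0,"dy":0,"dz":-5,"gripper":0.5},{"ax":0,"ay":0,"az":0,"dx":0,"dy":0,"dz":-6.5,"gripper":0.5},{"ax":0,"ay":0,"az":0,"dx":0,"dy":0,"dz":-8,"gripper":0.5},{"ax":0,"ay":0,"az":0,"dx":0,"dy":0,"dz":-9,"gripper":0.5},{"ax":0,"ay":0,"az":0,"dx":0,"dy":0,"dz":-9.6,"gripper":0.5},{"ax":0,"ay":0,"az":0,"dx":0,"dy":0,"dz":-10,"gripper":0.5}]}}

```text
time: 4.42
ee_pos: [0.5616, 0.0942, 0.1455]
ee_rot: [0.715, 3.058, 0.001]
wrist_force: [0.2, -0.1, -2.7]
finger_gap: 0.0138
```

```bash
python3 tray.py 0,-80,5 12,-45,5 12,42,5 30,42,13
python3 - <<'E'
from plant import bot, eyes
from h import *
c=eyes.read_camera("wrist"); im=c["color"][:,:,::-1]; cv2.imwrite("pics/w4.png",im)
E
```

```text
t 4.4167 pos [0.5616 0.0942 0.1455] gap 0.0138 F [ 0.2 -0.1 -2.7] q [-0.51  0.4   0.37  1.82 -0.17  0.95  1.04]
0,-80,5 tcp [0.4484 0.0913 0.148 ] d cm [10.02 -5.27 -0.26] rot [  0.03   0.05 -24.63]
12,-45,5 tcp [0.4498 0.1401 0.1875] d cm [12.05 -0.83 -4.21] rot [ 11.85  -2.53 -24.54]
12,42,5 tcp [0.4523 0.2252 0.1694] d cm [15.6  6.9 -2.4] rot [ 11.85  -2.53 -24.54]
30,42,13 tcp [0.4531 0.2507 0.2038] d cm [16.66  9.23 -5.83] rot [ 29.56  -6.4  -24.07]
```

View pics/w4.png

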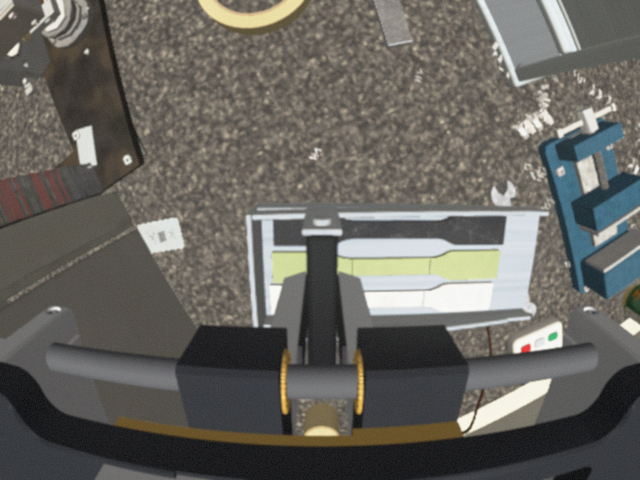

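>>> {"fn": "move_arm", "kwargs": {"rows": [{"ax":0,"ay":0,"az":-1.5,"dx":0.5,"dy":-0.3,"dz":-0.3,"gripper":0.5},{"ax":0,"ay":0,"az":-4,"dx":1.5,"dy":-0.8,"dz":-0.8,"gripper":0.5},{"ax":0,"ay":0,"az":-7,"dx":3,"dy":-1.5,"dz":-1.5,"gripper":0.5},{"ax":0,"ay":0,"az":-11,"dx":4.5,"dy":-2.3,"dz":-2.2,"gripper":0.5},{"ax":0,"ay":0,"az":-15,"dx":6,"dy":-3.2,"dz":-3,"gripper":0.5},{"ax":0,"ay":0,"az":-19,"dx":7.5,"dy":-4,"dz":-3.6,"gripper":0.5},{"ax":0,"ay":0,"az":-22,"dx":9,"dy":-4.7,"dz":-4,"gripper":0.5},{"ax":0,"ay":0,"az":-24,"dx":9.7,"dy":-5.1,"dz":-4.2,"gripper":0.5},{"ax":0,"ay":0,"az":-24.6,"dx":10,"dy":-5.3,"dz":-4.3,"gripper":0.5},{"ax":0,"ay":0,"az":-24.6,"dx":10,"dy":-5.3,"dz":-4.3,"gripper":0.5}]}}

```text
time: 5.3
ee_pos: [0.448, 0.0909, 0.1875]
ee_rot: [0.047, 3.141, 0.0]
wrist_force: [0.8, 0.5, -2.7]
finger_gap: 0.0138
```

```bash
python3 tray.py 12,-45,5 12,42,5 30,42,13
python3 - <<'E'
from plant import bot, eyes
from h import *
c=eyes.read_camera("wrist"); im=c["color"][:,:,::-1]; cv2.imwrite("pics/w5.png",im)
c=eyes.read_camera("top"); im=c["color"][:,:,::-1]; cv2.imwrite("pics/t5.png",cv2.resize(im[190:330,150:430],None,fx=2.8,fy=2.8))
c=eyes.read_camera("scene"); im=c["color"][:,:,::-1]; cv2.imwrite("pics/s5.png",cv2.resize(im[150:400,180:480],None,fx=2.3,fy=2.3))
E
```

```text
t 5.3 pos [0.448  0.0909 0.1875] gap 0.0138 F [ 0.8  0.5 -2.7] q [-0.55  0.14  0.3   2.04 -0.05  0.97  1.32]
12,-45,5 tcp [0.4498 0.1401 0.1875] d cm [-0.04  4.93 -0.  ] rot [12.01  0.   -0.02]
12,42,5 tcp [0.4523 0.2252 0.1694] d cm [-0.03 13.44  1.81] rot [12.01  0.   -0.02]
30,42,13 tcp [0.4531 0.2507 0.2038] d cm [-0.03 16.   -1.63] rot [ 3.001e+01  0.000e+00 -2.000e-02]
```

View pics/w5.png

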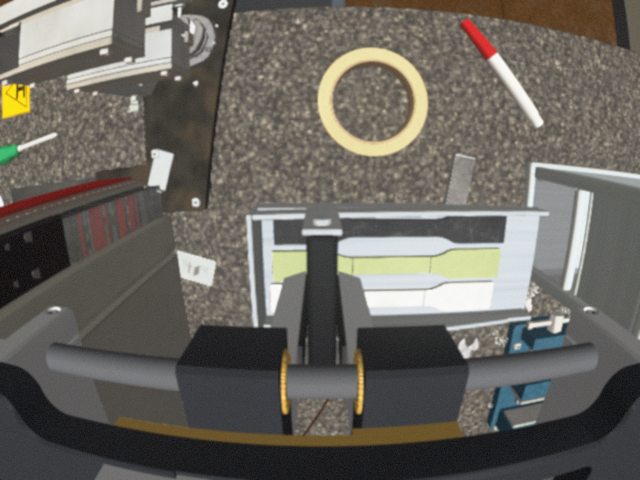

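View pics/s5.png

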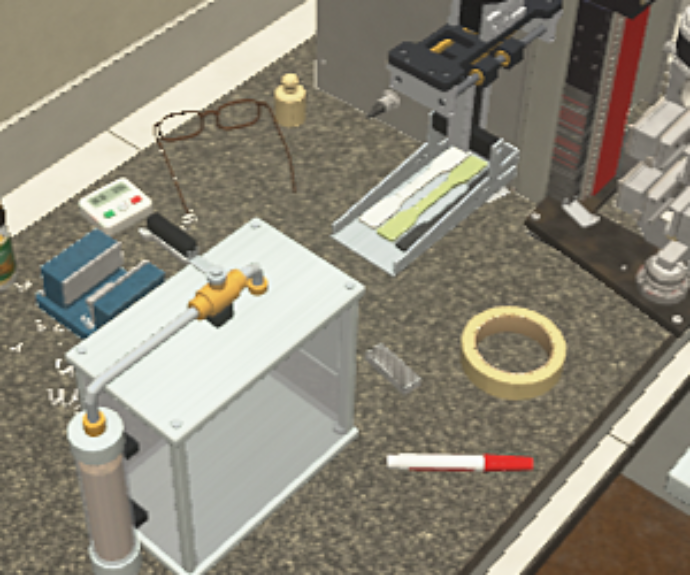

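View pics/t5.png

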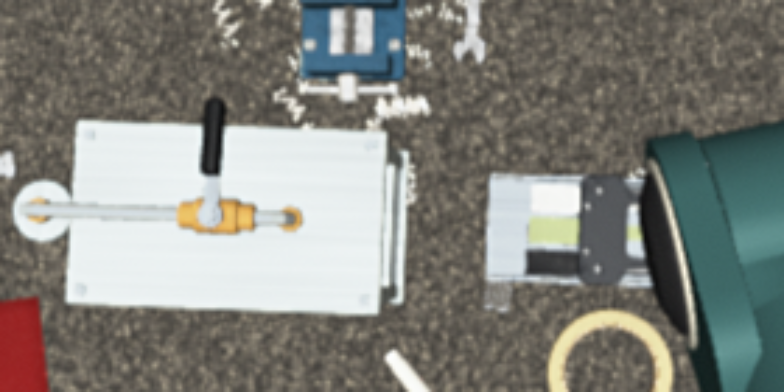

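Run:
```python
from plant import bot, eyes
from h import *
c=eyes.read_camera("top"); 
f=lambda x,y,z:onplane(c,(x+.5)/2.8-.5+150,(y+.5)/2.8-.5+190,z).round(4)
print(f(490,175,.158),f(487,280,.158))
print("wallside rear", f(582,176,.165), f(580,284,.165))
print("sill bar ends", f(404,152,.1), f(398,303,.1),f(404,152,.01), f(398,303,.01))
```

```text
[0.4906 0.2392 0.158 ] [0.4132 0.2408 0.158 ]
wallside rear [0.49   0.1713 0.165 ] [0.411  0.1726 0.165 ]
sill bar ends [0.5112 0.3082 0.1   ] [0.3936 0.3113 0.1   ] [0.5173 0.316  0.01  ] [0.39   0.3193 0.01  ]
```

```bash
python3 tray.py 8,-45,5 8,0,5 8,42,5
```

```text
t 5.5 pos [0.4487 0.0908 0.1871] gap 0.0136 F [ 0.6  0.2 -2.2] q [-0.55  0.14  0.3   2.04 -0.05  0.97  1.32]
8,-45,5 tcp [0.4496 0.1346 0.1747] d cm [0.04 4.38 1.24] rot [ 7.97 -0.02 -0.09]
8,0,5 tcp [0.451  0.1792 0.1684] d cm [0.05 8.84 1.87] rot [ 7.97 -0.02 -0.09]
8,42,5 tcp [0.4522 0.2207 0.1626] d cm [ 0.06 13.    2.45] rot [ 7.97 -0.02 -0.09]
```

>>> {"fn": "move_arm", "kwargs": {"rows": [{"ax":0.5,"ay":0,"az":0,"dx":0,"dy":0.2,"dz":0,"gripper":0.5},{"ax":1.5,"ay":0,"az":0,"dx":0,"dy":0.6,"dz":0.1,"gripper":0.5},{"ax":2.5,"ay":0,"az":0,"dx":0,"dy":1.2,"dz":0.3,"gripper":0.5},{"ax":4,"ay":0,"az":0,"dx":0,"dy":2,"dz":0.5,"gripper":0.5},{"ax":5.5,"ay":0,"az":0,"dx":0,"dy":2.8,"dz":0.8,"gripper":0.5},{"ax":6.5,"ay":0,"az":0,"dx":0,"dy":3.5,"dz":1,"gripper":0.5},{"ax":7.5,"ay":0,"az":0,"dx":0,"dy":4,"dz":1.2,"gripper":0.5},{"ax":8,"ay":0,"az":0,"dx":0,"dy":4.4,"dz":1.2,"gripper":0.5},{"ax":8,"ay":0,"az":0,"dx":0,"dy":4.4,"dz":1.2,"gripper":0.5},{"ax":8,"ay":0,"az":0,"dx":0,"dy":4.4,"dz":1.2,"gripper":0.5}]}}

```text
time: 6.33
ee_pos: [0.4497, 0.1349, 0.1754]
ee_rot: [-0.047, -3.131, 0.219]
wrist_force: [1.0, -0.4, -3.5]
finger_gap: 0.0139
```

```bash
python3 tray.py 8,-45,5 8,0,5 8,42,5
python3 - <<'E'
from plant import bot, eyes
from h import *
c=eyes.read_camera("wrist"); im=c["color"][:,:,::-1]; cv2.imwrite("pics/w6.png",im)
c=eyes.read_camera("scene"); im=c["color"][:,:,::-1]; cv2.imwrite("pics/s6.png",cv2.resize(im[150:400,180:480],None,fx=2.3,fy=2.3))
E
```

```text
t 6.3333 pos [0.4497 0.1349 0.1754] gap 0.0139 F [ 1.  -0.4 -3.5] q [-0.68  0.21  0.26  1.99  0.08  1.01  1.07]
8,-45,5 tcp [0.4496 0.1346 0.1747] d cm [ 0.   -0.02  0.07] rot [-0.01 -0.01 -0.02]
8,0,5 tcp [0.451  0.1792 0.1684] d cm [0.   4.48 0.07] rot [-0.01 -0.01 -0.02]
8,42,5 tcp [0.4522 0.2207 0.1626] d cm [0.   8.68 0.07] rot [-0.01 -0.01 -0.02]
```

View pics/w6.png

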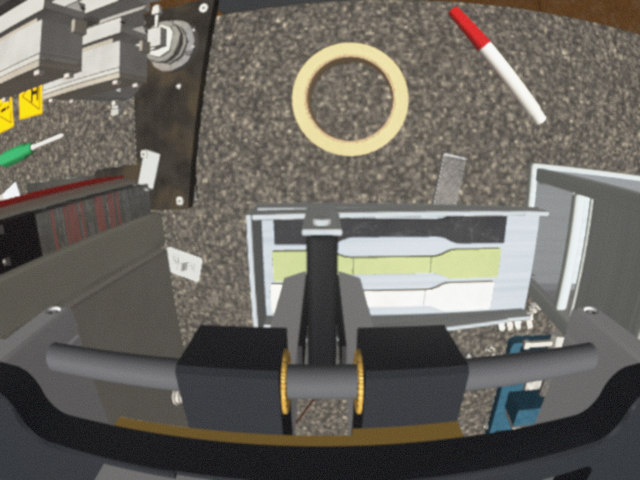

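View pics/s6.png

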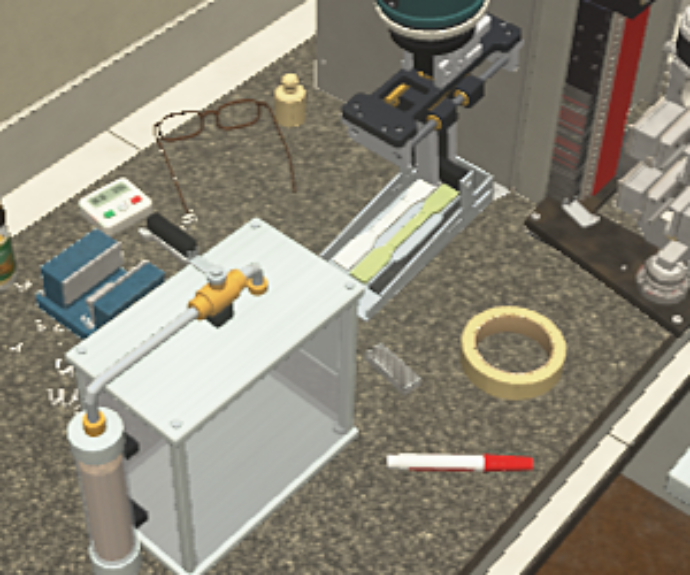

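>>> {"fn": "move_arm", "kwargs": {"rows": [{"ax":0,"ay":0,"az":0,"dx":0,"dy":0.4,"dz":0,"gripper":0.5},{"ax":0,"ay":0,"az":0,"dx":0,"dy":1,"dz":0,"gripper":0.5},{"ax":0,"ay":0,"az":0,"dx":0,"dy":1.7,"dz":0,"gripper":0.5},{"ax":0,"ay":0,"az":0,"dx":0,"dy":2.4,"dz":0,"gripper":0.5},{"ax":0,"ay":0,"az":0,"dx":0,"dy":3.1,"dz":0,"gripper":0.5},{"ax":0,"ay":0,"az":0,"dx":0,"dy":3.7,"dz":0,"gripper":0.5},{"ax":0,"ay":0,"az":0,"dx":0,"dy":4.2,"dz":0,"gripper":0.5},{"ax":0,"ay":0,"az":0,"dx":0,"dy":4.6,"dz":0,"gripper":0.5},{"ax":0,"ay":0,"az":0,"dx":0,"dy":4.8,"dz":0,"gripper":0.5},{"ax":0,"ay":0,"az":0,"dx":0,"dy":4.8,"dz":0,"gripper":0.5}]}}

```text
time: 7.27
ee_pos: [0.451, 0.1828, 0.1687]
ee_rot: [-0.047, -3.131, 0.219]
wrist_force: [0.1, 0.6, -3.3]
finger_gap: 0.0141
```

```bash
python3 tray.py 8,0,5 8,42,5
python3 - <<'E'
from plant import bot, eyes
from h import *
c=eyes.read_camera("wrist"); im=c["color"][:,:,::-1]; cv2.imwrite("pics/w7.png",im)
E
```

```text
t 7.2667 pos [0.451  0.1828 0.1687] gap 0.0141 F [ 0.1  0.6 -3.3] q [-0.73  0.26  0.23  1.95  0.07  1.01  1.  ]
8,0,5 tcp [0.451  0.1792 0.1684] d cm [-0.01 -0.35  0.08] rot [-0.01 -0.01 -0.01]
8,42,5 tcp [0.4522 0.2207 0.1626] d cm [-0.01  3.85  0.08] rot [-0.01 -0.01 -0.01]
```

View pics/w7.png

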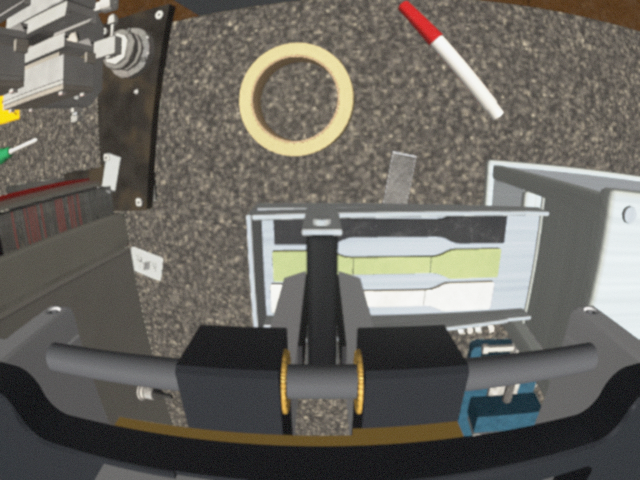

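>>> {"fn": "move_arm", "kwargs": {"rows": [{"ax":0,"ay":0,"az":0,"dx":0,"dy":0.3,"dz":0,"gripper":0.5},{"ax":0,"ay":0,"az":0,"dx":0,"dy":0.8,"dz":0,"gripper":0.5},{"ax":0,"ay":0,"az":0,"dx":0,"dy":1.3,"dz":0,"gripper":0.5},{"ax":0,"ay":0,"az":0,"dx":0,"dy":1.9,"dz":0,"gripper":0.5},{"ax":0,"ay":0,"az":0,"dx":0,"dy":2.5,"dz":0,"gripper":0.5},{"ax":0,"ay":0,"az":0,"dx":0,"dy":3.0,"dz":0,"gripper":0.5},{"ax":0,"ay":0,"az":0,"dx":0,"dy":3.4,"dz":0,"gripper":0.5},{"ax":0,"ay":0,"az":0,"dx":0,"dy":3.7,"dz":0,"gripper":0.5},{"ax":0,"ay":0,"az":0,"dx":0,"dy":3.8,"dz":0,"gripper":0.5},{"ax":0,"ay":0,"az":0,"dx":0,"dy":3.8,"dz":0,"gripper":0.5}]}}

```text
time: 8.15
ee_pos: [0.4521, 0.2202, 0.1634]
ee_rot: [-0.047, -3.131, 0.219]
wrist_force: [-0.9, -0.7, -3.4]
finger_gap: 0.0136
```

```bash
python3 tray.py 8,42,5 14,42,7 20,42,10 25,42,12 30,42,14 34,42,15
python3 - <<'E'
from plant import bot, eyes
from h import *
c=eyes.read_camera("wrist"); im=c["color"][:,:,::-1]; cv2.imwrite("pics/w8.png",im)
c=eyes.read_camera("scene"); im=c["color"][:,:,::-1]; cv2.imwrite("pics/s8.png",cv2.resize(im[150:400,180:480],None,fx=2.3,fy=2.3))
E
```

```text
t 8.15 pos [0.4521 0.2202 0.1634] gap 0.0136 F [-0.9 -0.7 -3.4] q [-0.77  0.3   0.21  1.91  0.06  1.02  0.94]
8,42,5 tcp [0.4522 0.2207 0.1626] d cm [-0.01  0.07  0.07] rot [-0.01 -0.01 -0.02]
14,42,7 tcp [0.4524 0.2276 0.1748] d cm [-0.01  0.58 -1.23] rot [ 5.99 -0.01 -0.02]
20,42,10 tcp [0.4526 0.2355 0.1872] d cm [-0.01  1.19 -2.57] rot [ 1.199e+01 -1.000e-02 -2.000e-02]
25,42,12 tcp [0.4528 0.2428 0.1963] d cm [-0.    1.79 -3.58] rot [ 1.699e+01 -1.000e-02 -2.000e-02]
30,42,14 tcp [0.4531 0.2507 0.2048] d cm [-0.    2.45 -4.53] rot [ 2.199e+01 -1.000e-02 -2.000e-02]
34,42,15 tcp [0.4533 0.2575 0.2105] d cm [-0.    3.04 -5.19] rot [ 2.599e+01 -1.000e-02 -2.000e-02]
```

View pics/w8.png

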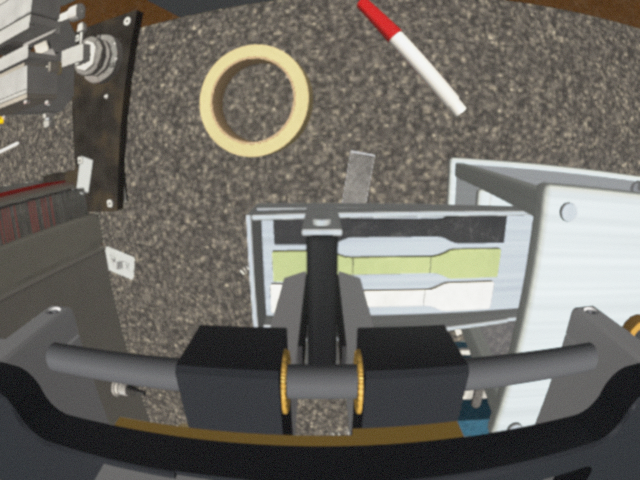

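View pics/s8.png

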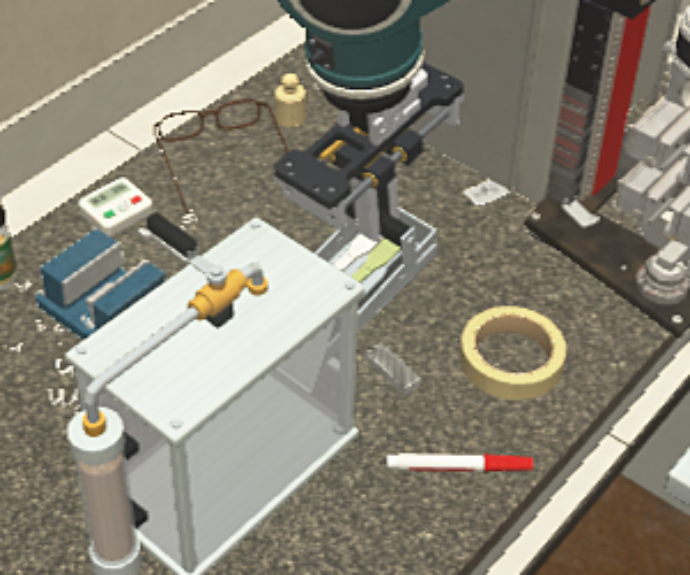

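```bash
python3 tray.py 11,48,8 14,48,9 17,48,11 20,48,12 24,48,14 28,48,16 32,48,18 35,48,20
```

```text
t 8.25 pos [0.4521 0.2198 0.1635] gap 0.0136 F [-0.6 -0.8 -4.3] q [-0.77  0.3   0.21  1.91  0.06  1.02  0.94]
11,48,8 tcp [0.4525 0.2299 0.1696] d cm [-0.01  0.92 -0.75] rot [ 2.99 -0.01 -0.04]
14,48,9 tcp [0.4526 0.2334 0.1753] d cm [-0.01  1.19 -1.36] rot [ 5.99 -0.01 -0.04]
17,48,11 tcp [0.4527 0.2372 0.1818] d cm [-0.01  1.47 -2.06] rot [ 8.99 -0.02 -0.04]
20,48,12 tcp [0.4528 0.2412 0.1871] d cm [-0.    1.79 -2.64] rot [11.99 -0.02 -0.04]
24,48,14 tcp [0.453  0.2468 0.1945] d cm [-0.    2.24 -3.45] rot [15.99 -0.02 -0.04]
28,48,16 tcp [0.4531 0.2528 0.2015] d cm [-0.    2.74 -4.23] rot [19.99 -0.02 -0.04]
32,48,18 tcp [0.4533 0.2591 0.2081] d cm [-0.    3.28 -4.96] rot [ 2.399e+01 -2.000e-02 -4.000e-02]
35,48,20 tcp [0.4535 0.2641 0.2132] d cm [-0.    3.69 -5.54] rot [ 2.699e+01 -2.000e-02 -4.000e-02]
```

First to ~18°, then look at clearances.

>>> {"fn": "move_arm", "kwargs": {"rows": [{"ax":0,"ay":0,"az":0,"dx":0,"dy":0.3,"dz":0,"gripper":0.5},{"ax":1,"ay":0,"az":0,"dx":0,"dy":0.6,"dz":-0.3,"gripper":0.5},{"ax":3,"ay":0,"az":0,"dx":0,"dy":0.9,"dz":-0.75,"gripper":0.5},{"ax":5,"ay":0,"az":0,"dx":0,"dy":1.1,"dz":-1.2,"gripper":0.5},{"ax":7,"ay":0,"az":0,"dx":0,"dy":1.3,"dz":-1.6,"gripper":0.5},{"ax":8.5,"ay":0,"az":0,"dx":0,"dy":1.45,"dz":-2,"gripper":0.5},{"ax":9,"ay":0,"az":0,"dx":0,"dy":1.5,"dz":-2.1,"gripper":0.5},{"ax":9,"ay":0,"az":0,"dx":0,"dy":1.5,"dz":-2.1,"gripper":0.5}]}}

```text
time: 8.92
ee_pos: [0.4526, 0.2387, 0.1822]
ee_rot: [-0.045, -3.103, 0.464]
wrist_force: [0.5, -0.5, -4.6]
finger_gap: 0.0137
```

```bash
python3 tray.py 20,48,12 24,48,14 28,48,16 32,48,18 35,48,20
python3 - <<'E'
from plant import bot, eyes
from h import *
c=eyes.read_camera("wrist"); im=c["color"][:,:,::-1]; cv2.imwrite("pics/w9.png",im)
c=eyes.read_camera("scene"); im=c["color"][:,:,::-1]; cv2.imwrite("pics/s9.png",cv2.resize(im[150:400,180:480],None,fx=2.3,fy=2.3))
E
```

```text
t 8.9167 pos [0.4526 0.2387 0.1822] gap 0.0137 F [ 0.5 -0.5 -4.6] q [-0.87  0.36  0.22  1.81  0.17  1.18  0.81]
20,48,12 tcp [0.4528 0.2412 0.1871] d cm [-0.01  0.09 -0.54] rot [2.97 0.02 0.04]
24,48,14 tcp [0.453  0.2468 0.1945] d cm [-0.01  0.41 -1.41] rot [6.97 0.02 0.04]
28,48,16 tcp [0.4531 0.2528 0.2015] d cm [-0.01  0.78 -2.26] rot [10.97  0.03  0.03]
32,48,18 tcp [0.4533 0.2591 0.2081] d cm [-0.01  1.2  -3.07] rot [14.97  0.03  0.03]
35,48,20 tcp [0.4535 0.2641 0.2132] d cm [-0.01  1.52 -3.71] rot [17.97  0.03  0.03]
```

View pics/w9.png

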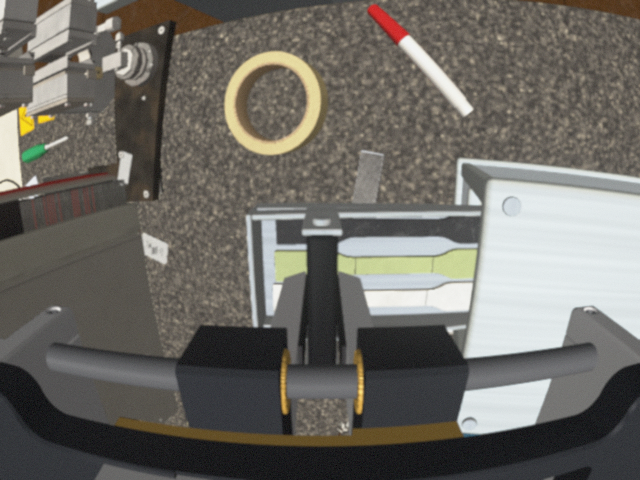

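View pics/s9.png

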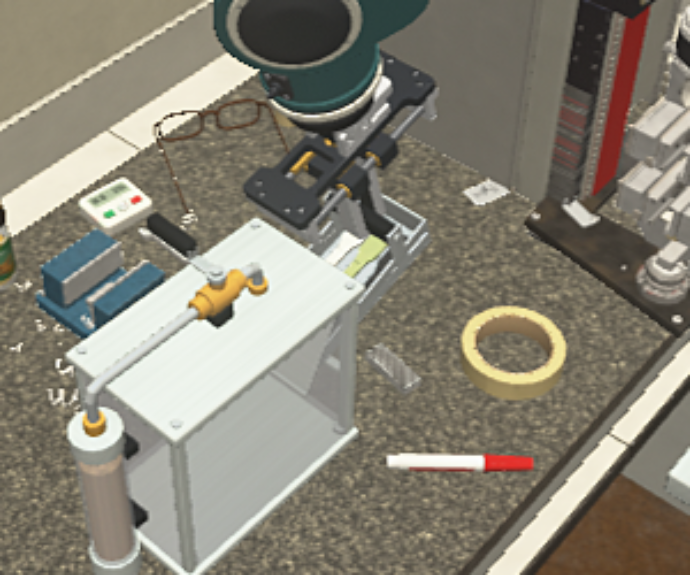

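>>> {"fn": "move_arm", "kwargs": {"rows": [{"ax":2,"ay":0,"az":0,"dx":0,"dy":0.05,"dz":-0.4,"gripper":0.5},{"ax":4.5,"ay":0,"az":0,"dx":0,"dy":0.2,"dz":-0.9,"gripper":0.5},{"ax":7,"ay":0,"az":0,"dx":0,"dy":0.4,"dz":-1.45,"gripper":0.5},{"ax":9,"ay":0,"az":0,"dx":0,"dy":0.6,"dz":-1.9,"gripper":0.5},{"ax":11,"ay":0,"az":0,"dx":0,"dy":0.8,"dz":-2.3,"gripper":0.5},{"ax":11,"ay":0,"az":0,"dx":0,"dy":0.8,"dz":-2.3,"gripper":0.5},{"ax":11,"ay":0,"az":0,"dx":0,"dy":0.8,"dz":-2.3,"gripper":0.5}]}}

```text
time: 9.6
ee_pos: [0.4531, 0.252, 0.2014]
ee_rot: [-0.046, -3.041, 0.757]
wrist_force: [0.3, -1.0, -2.9]
finger_gap: 0.0136
```

```bash
python3 tray.py 28,48,16 32,48,18 35,48,20
python3 - <<'E'
from plant import bot, eyes
from h import *
c=eyes.read_camera("wrist"); im=c["color"][:,:,::-1]; cv2.imwrite("pics/w10.png",im)
c=eyes.read_camera("scene"); im=c["color"][:,:,::-1]; cv2.imwrite("pics/s10.png",cv2.resize(im[150:400,180:480],None,fx=2.3,fy=2.3))
E
```

```text
t 9.6 pos [0.4531 0.252  0.2014] gap 0.0136 F [ 0.3 -1.  -2.9] q [-0.95  0.45  0.23  1.69  0.26  1.37  0.72]
28,48,16 tcp [0.4531 0.2528 0.2015] d cm [-0.01  0.06 -0.04] rot [ 0.05 -0.03 -0.02]
32,48,18 tcp [0.4533 0.2591 0.2081] d cm [-0.    0.32 -0.92] rot [ 4.05 -0.03 -0.01]
35,48,20 tcp [0.4535 0.2641 0.2132] d cm [-0.    0.51 -1.6 ] rot [ 7.05 -0.03 -0.01]
```

View pics/w10.png

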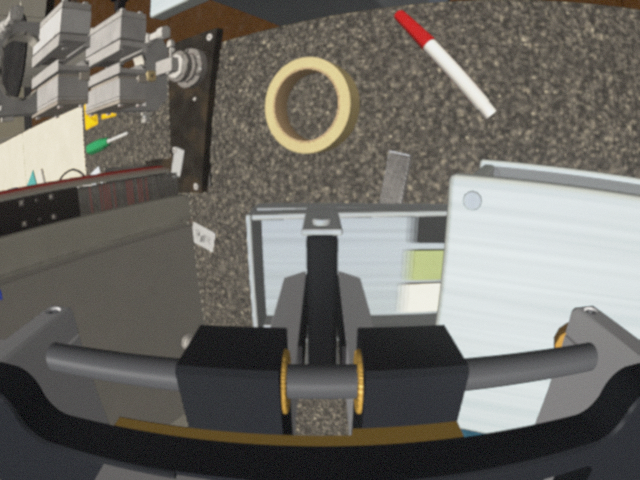

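View pics/s10.png

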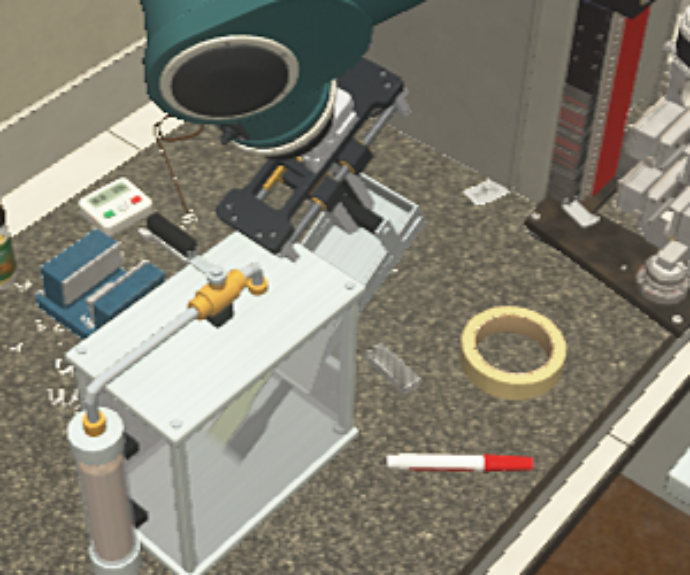

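>>> {"fn": "move_arm", "kwargs": {"rows": [{"ax":1,"ay":0,"az":0,"dx":0,"dy":0.1,"dz":-0.3,"gripper":0.5},{"ax":2,"ay":0,"az":0,"dx":0,"dy":0.1,"dz":-0.5,"gripper":0.5},{"ax":3,"ay":0,"az":0,"dx":0,"dy":0.2,"dz":-0.7,"gripper":0.5},{"ax":3,"ay":0,"az":0,"dx":0,"dy":0.2,"dz":-0.7,"gripper":0.5},{"ax":3,"ay":0,"az":0,"dx":0,"dy":0.2,"dz":-0.7,"gripper":0.5},{"ax":3,"ay":0,"az":0,"dx":0,"dy":0.2,"dz":-0.7,"gripper":0.5}]}}

```text
time: 10.2
ee_pos: [0.4532, 0.2572, 0.207]
ee_rot: [-0.046, -3.019, 0.837]
wrist_force: [-0.4, 0.1, -3.6]
finger_gap: 0.0134
```

```bash
python3 tray.py 28,48,16 32,48,18 35,48,20
python3 - <<'E'
from plant import bot, eyes
from h import *
c=eyes.read_camera("wrist"); im=c["color"][:,:,::-1]; cv2.imwrite("pics/w11.png",im)
c=eyes.read_camera("scene"); im=c["color"][:,:,::-1]; cv2.imwrite("pics/s11.png",cv2.resize(im[220:400,200:360],None,fx=3.3,fy=3.3,interpolation=cv2.INTER_CUBIC))
E
```

```text
t 10.2 pos [0.4532 0.2572 0.207 ] gap 0.0134 F [-0.4  0.1 -3.6] q [-0.97  0.47  0.23  1.66  0.28  1.42  0.7 ]
28,48,16 tcp [0.4531 0.2528 0.2015] d cm [-0.   -0.1   0.69] rot [-3.   -0.02 -0.02]
32,48,18 tcp [0.4533 0.2591 0.2081] d cm [-0.    0.11 -0.19] rot [ 1.   -0.02 -0.02]
35,48,20 tcp [0.4535 0.2641 0.2132] d cm [-0.    0.27 -0.89] rot [ 4.   -0.02 -0.02]
```

View pics/w11.png

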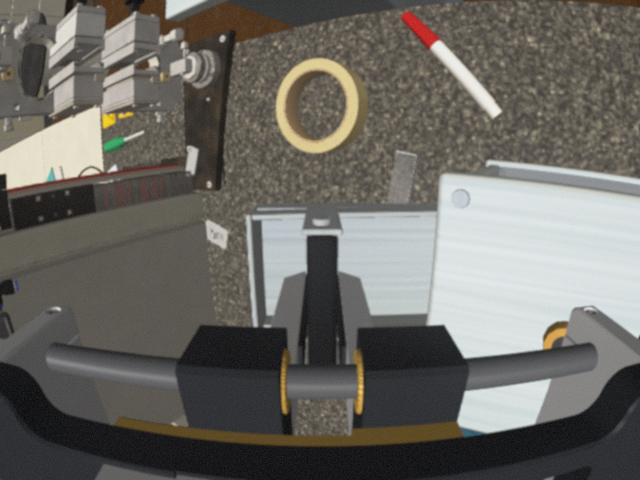

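View pics/s11.png

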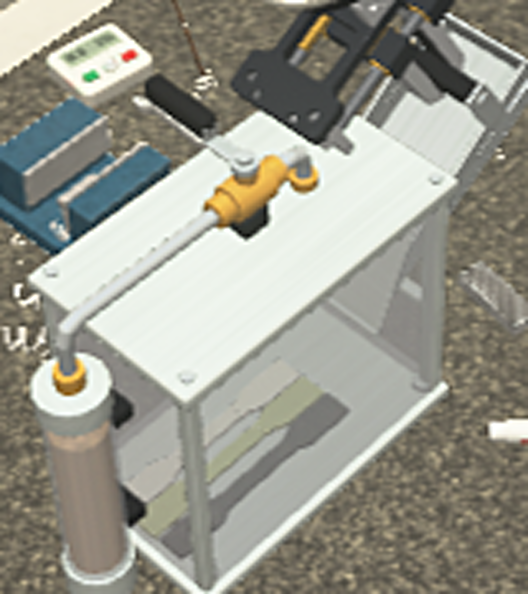

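>>> {"fn": "move_arm", "kwargs": {"rows": [{"ax":0,"ay":0,"az":0,"dx":0,"dy":-0.6,"dz":0,"gripper":0.5},{"ax":0,"ay":0,"az":0,"dx":0,"dy":-1.8,"dz":0,"gripper":0.5},{"ax":0,"ay":0,"az":0,"dx":0,"dy":-3.3,"dz":0,"gripper":0.5},{"ax":0,"ay":0,"az":0,"dx":0,"dy":-5,"dz":0,"gripper":0.5},{"ax":0,"ay":0,"az":0,"dx":0,"dy":-7,"dz":0,"gripper":0.5},{"ax":0,"ay":0,"az":0,"dx":0,"dy":-9,"dz":0,"gripper":0.5},{"ax":0,"ay":0,"az":0,"dx":0,"dy":-11,"dz":0,"gripper":0.5},{"ax":0,"ay":0,"az":0,"dx":0,"dy":-12,"dz":0,"gripper":0.5},{"ax":0,"ay":0,"az":0,"dx":0,"dy":-12,"dz":0,"gripper":0.5}]}}

```text
time: 11.05
ee_pos: [0.4505, 0.1522, 0.2706]
ee_rot: [-0.051, -3.021, 0.835]
wrist_force: [0.0, 0.2, -2.5]
finger_gap: 0.0136
```

```bash
python3 goal.py .45 .10 .2 88.3 0
python3 - <<'E'
from plant import bot, eyes
from h import *
c=eyes.read_camera("wrist"); im=c["color"][:,:,::-1]; cv2.imwrite("pics/w12.png",im)
c=eyes.read_camera("scene"); im=c["color"][:,:,::-1]; cv2.imwrite("pics/s12.png",cv2.resize(im[200:400,180:400],None,fx=2.9,fy=2.9,interpolation=cv2.INTER_CUBIC))
E
```

```text
t 11.05 pos [0.4505 0.1522 0.2706] gap 0.0136 F [ 0.   0.2 -2.5] q [-0.9   0.29  0.28  1.77  0.35  1.44  0.81]
d cm [-0.11 -0.85  8.74] rot [-30.9    0.06  -0.22]
```

View pics/w12.png

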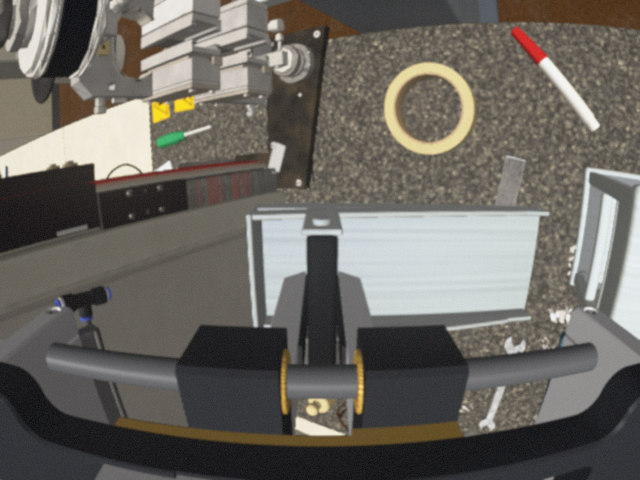

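View pics/s12.png

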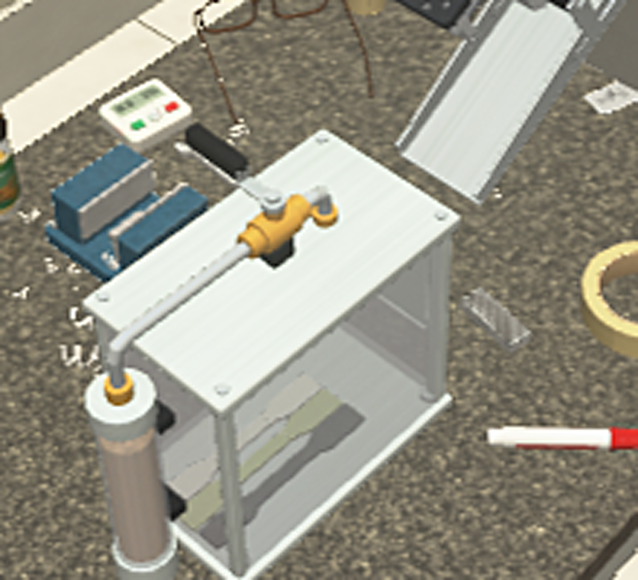

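>>> {"fn": "move_arm", "kwargs": {"rows": [{"ax":-4,"ay":0,"az":0,"dx":0,"dy":-0.2,"dz":0.5,"gripper":0.5},{"ax":-9,"ay":0,"az":0,"dx":0,"dy":-0.4,"dz":1.5,"gripper":0.5},{"ax":-14,"ay":0,"az":0,"dx":0,"dy":-0.6,"dz":3,"gripper":0.5},{"ax":-19,"ay":0,"az":0,"dx":0,"dy":-0.8,"dz":4.5,"gripper":0.5},{"ax":-24,"ay":0,"az":0,"dx":0,"dy":-0.8,"dz":6,"gripper":0.5},{"ax":-28,"ay":0,"az":0,"dx":0,"dy":-0.8,"dz":7,"gripper":0.5},{"ax":-31,"ay":0,"az":0,"dx":-0.1,"dy":-0.9,"dz":7.5,"gripper":0.5},{"ax":-31,"ay":0,"az":0,"dx":-0.1,"dy":-0.9,"dz":7.5,"gripper":0.5},{"ax":-31,"ay":0,"az":0,"dx":-0.1,"dy":-0.9,"dz":7.5,"gripper":0.5}]}}

```text
time: 11.9
ee_pos: [0.4496, 0.108, 0.209]
ee_rot: [-0.049, -3.14, 0.002]
wrist_force: [0.9, 0.4, -1.8]
finger_gap: 0.0135
```

```bash
python3 goal.py .5616 .0942 .1 63.7 0
```

```text
t 11.9 pos [0.4496 0.108  0.209 ] gap 0.0135 F [ 0.9  0.4 -1.8] q [-0.62  0.12  0.35  2.01 -0.05  1.02  1.29]
d cm [-11.24  -1.02  10.89] rot [-0.1  -0.03 24.53]
```

>>> {"fn": "move_arm", "kwargs": {"rows": [{"ax":0,"ay":0,"az":2,"dx":-0.6,"dy":-0.1,"dz":0,"gripper":0.5},{"ax":0,"ay":0,"az":6,"dx":-2.2,"dy":-0.5,"dz":0.5,"gripper":0.5},{"ax":0,"ay":0,"az":11,"dx":-4.5,"dy":-0.9,"dz":1,"gripper":0.5},{"ax":0,"ay":0,"az":16,"dx":-7,"dy":-1.3,"dz":2,"gripper":0.5},{"ax":0,"ay":0,"az":21,"dx":-9,"dy":-1.7,"dz":4,"gripper":0.5},{"ax":0,"ay":0,"az":24.6,"dx":-10.5,"dy":-1.9,"dz":6.5,"gripper":0.5},{"ax":0,"ay":0,"az":24.6,"dx":-10.8,"dy":-1.9,"dz":9,"gripper":0.5},{"ax":0,"ay":0,"az":24.6,"dx":-10.8,"dy":-1.9,"dz":10.8,"gripper":0.5},{"ax":0,"ay":0,"az":24.6,"dx":-10.8,"dy":-1.9,"dz":10.8,"gripper":0.5},{"ax":0,"ay":0,"az":24.6,"dx":-10.8,"dy":-1.9,"dz":10.8,"gripper":0.5}]}}

```text
time: 12.73
ee_pos: [0.557, 0.0868, 0.1007]
ee_rot: [-0.714, -3.058, 0.003]
wrist_force: [0.7, 1.4, -1.1]
finger_gap: 0.0136
```

```bash
python3 goal.py .5572 .0852 .046 63.7 0
python3 - <<'E'
from plant import bot, eyes
from h import *
c=eyes.read_camera("wrist"); im=c["color"][:,:,::-1]; cv2.imwrite("pics/w13.png",im)
E
```

```text
t 12.7333 pos [0.557  0.0868 0.1007] gap 0.0136 F [ 0.7  1.4 -1.1] q [-0.52  0.46  0.4   1.87 -0.23  0.86  1.1 ]
d cm [-0.1  -0.13  5.47] rot [-0.12 -0.06  0.02]
```

View pics/w13.png

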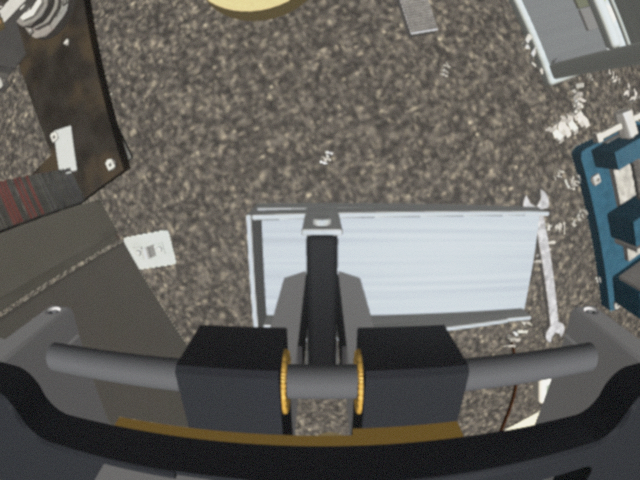

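>>> {"fn": "move_arm", "kwargs": {"rows": [{"ax":0,"ay":0,"az":0,"dx":0,"dy":-0.5,"dz":0.5,"gripper":0.5},{"ax":0,"ay":0,"az":0,"dx":0,"dy":-1,"dz":1.5,"gripper":0.5},{"ax":0,"ay":0,"az":0,"dx":0,"dy":-1,"dz":2.8,"gripper":0.5},{"ax":0,"ay":0,"az":0,"dx":0,"dy":-1,"dz":4,"gripper":0.5},{"ax":0,"ay":0,"az":0,"dx":0,"dy":-1,"dz":4.8,"gripper":0.5},{"ax":0,"ay":0,"az":0,"dx":0,"dy":-1,"dz":5.1,"gripper":0.5},{"ax":0,"ay":0,"az":0,"dx":0,"dy":-1,"dz":5.3,"gripper":0.5},{"ax":0,"ay":0,"az":0,"dx":0,"dy":-1,"dz":5.4,"gripper":0.5},{"ax":0,"ay":0,"az":0,"dx":0,"dy":-1,"dz":5.4,"gripper":0.5}]}}

```text
time: 13.53
ee_pos: [0.5529, 0.0768, 0.0474]
ee_rot: [0.716, 3.059, 0.0]
wrist_force: [-0.6, -0.1, -1.5]
finger_gap: 0.0137
```

```bash
python3 goal.py .5572 .0852 .046 63.7 0
```

```text
t 13.5333 pos [0.5529 0.0768 0.0474] gap 0.0137 F [-0.6 -0.1 -1.5] q [-0.48  0.53  0.37  1.91 -0.27  0.75  1.15]
d cm [-0.01  0.94  0.14] rot [ 0.01  0.02 -0.03]
```

>>> {"fn": "move_arm", "kwargs": {"rows": [{"ax":0,"ay":0,"az":0,"dx":0,"dy":0,"dz":0.1,"gripper":0.5},{"ax":0,"ay":0,"az":0,"dx":0,"dy":0,"dz":0.2,"gripper":0.5},{"ax":0,"ay":0,"az":0,"dx":0,"dy":0,"dz":0.25,"gripper":0.5},{"ax":0,"ay":0,"az":0,"dx":0,"dy":0,"dz":0.25,"gripper":0.5}]}}

```text
time: 13.87
ee_pos: [0.5528, 0.0769, 0.0449]
ee_rot: [0.715, 3.059, 0.0]
wrist_force: [-0.1, -0.5, -2.2]
finger_gap: 0.0136
```

```bash
python3 goal.py .5572 .0852 .046 63.7 0
```

```text
t 13.8667 pos [0.5528 0.0769 0.0449] gap 0.0136 F [-0.1 -0.5 -2.2] q [-0.48  0.53  0.37  1.91 -0.27  0.74  1.15]
d cm [-0.02  0.94 -0.11] rot [ 0.01  0.02 -0.03]
```

>>> {"fn": "move_arm", "kwargs": {"rows": [{"ax":0,"ay":0,"az":0,"dx":0,"dy":0,"dz":0.1,"gripper":0.5},{"ax":0,"ay":0,"az":0,"dx":0,"dy":0,"dz":0.2,"gripper":0.5},{"ax":0,"ay":0,"az":0,"dx":0,"dy":0,"dz":0.2,"gripper":0.5},{"ax":0,"ay":0,"az":0,"dx":0,"dy":0,"dz":0.2,"gripper":0.5}]}}

```text
time: 14.2
ee_pos: [0.5533, 0.0767, 0.0444]
ee_rot: [0.716, 3.058, 0.001]
wrist_force: [-10.3, -2.9, 29.2]
finger_gap: 0.014
```

```bash
python3 goal.py .5572 .0852 .046 63.7 0
```

```text
t 14.2 pos [0.5533 0.0767 0.0444] gap 0.014 F [-10.3  -2.9  29.2] q [-0.48  0.53  0.37  1.91 -0.27  0.74  1.15]
d cm [ 0.02  0.94 -0.16] rot [ 0.06  0.04 -0.05]
```

>>> {"fn": "move_arm", "kwargs": {"rows": [{"ax":0,"ay":0,"az":0,"dx":0,"dy":0,"dz":-0.15,"gripper":0.5},{"ax":0,"ay":0,"az":0,"dx":0,"dy":0,"dz":-0.15,"gripper":0.5},{"ax":0,"ay":0,"az":0,"dx":0,"dy":0,"dz":-0.15,"gripper":4.5},{"ax":0,"ay":0,"az":0,"dx":0,"dy":0,"dz":-0.15,"gripper":4.5},{"ax":0,"ay":0,"az":0,"dx":0,"dy":0,"dz":-0.15,"gripper":4.5},{"ax":0,"ay":0,"az":0,"dx":0,"dy":0,"dz":-0.15,"gripper":4.5},{"ax":0,"ay":0,"az":0,"dx":0,"dy":0,"dz":-0.15,"gripper":4.5}]}}

```text
time: 14.78
ee_pos: [0.5527, 0.0768, 0.0442]
ee_rot: [-0.716, -3.059, 0.0]
wrist_force: [-0.4, -0.7, -0.5]
finger_gap: 0.0435
```

```bash
python3 goal.py .5572 .0852 .046 63.7 0
```

```text
t 14.7833 pos [0.5527 0.0768 0.0442] gap 0.0435 F [-0.4 -0.7 -0.5] q [-0.48  0.53  0.37  1.91 -0.27  0.74  1.15]
d cm [-0.03  0.95 -0.18] rot [-0.01 -0.   -0.03]
```

>>> {"fn": "move_arm", "kwargs": {"rows": [{"ax":0,"ay":0,"az":0,"dx":0,"dy":0,"dz":-2,"gripper":4.5},{"ax":0,"ay":0,"az":0,"dx":0,"dy":0,"dz":-5,"gripper":4.5},{"ax":0,"ay":0,"az":0,"dx":0,"dy":0,"dz":-9,"gripper":4.5},{"ax":0,"ay":0,"az":0,"dx":0,"dy":0,"dz":-13,"gripper":4.5},{"ax":0,"ay":0,"az":0,"dx":0,"dy":0,"dz":-17,"gripper":4.5},{"ax":0,"ay":0,"az":0,"dx":0,"dy":0,"dz":-21,"gripper":2},{"ax":0,"ay":0,"az":0,"dx":0,"dy":0,"dz":-25,"gripper":0},{"ax":0,"ay":0,"az":0,"dx":0,"dy":0,"dz":-29,"gripper":0},{"ax":0,"ay":0,"az":0,"dx":0,"dy":0,"dz":-31,"gripper":0},{"ax":0,"ay":0,"az":0,"dx":0,"dy":0,"dz":-31,"gripper":0}]}}

```text
time: 15.62
ee_pos: [0.5541, 0.0768, 0.3591]
ee_rot: [0.714, 3.053, 0.005]
wrist_force: [0.2, -0.2, -0.1]
finger_gap: 0.0148
```

```bash
python3 goal.py .512 .467 .355 88.3 0
python3 - <<'E'
from plant import bot, eyes
from h import *
c=eyes.read_camera("wrist"); im=c["color"][:,:,::-1]; cv2.imwrite("pics/w14.png",im)
c=eyes.read_camera("scene"); im=c["color"][:,:,::-1]; cv2.imwrite("pics/s14.png",im)
c=eyes.read_camera("top"); im=c["color"][:,:,::-1]; cv2.imwrite("pics/t14.png",im)
E
```

```text
t 15.6167 pos [0.5541 0.0768 0.3591] gap 0.0148 F [ 0.2 -0.2 -0.1] q [-0.58  0.2   0.47  1.58 -0.09  1.37  1.  ]
d cm [21.08 33.1   0.46] rot [  0.2    0.33 -24.64]
```

View pics/w14.png

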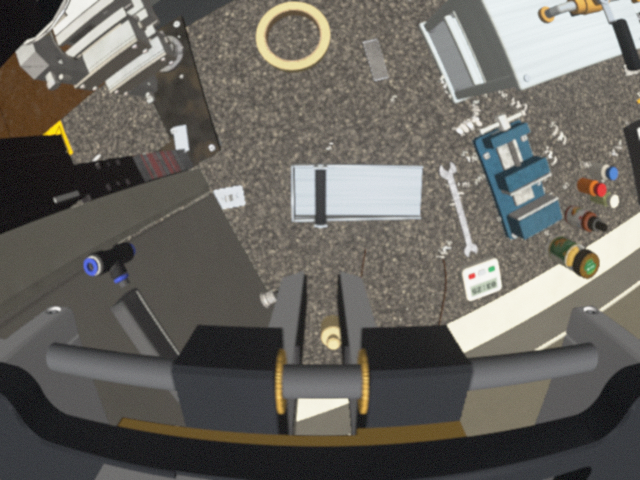

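View pics/s14.png

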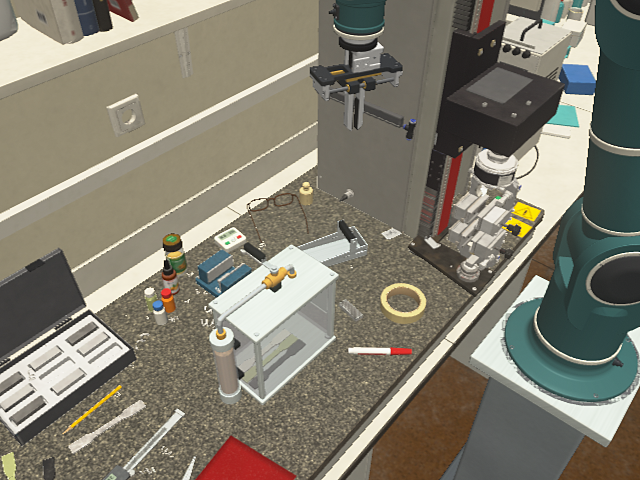

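>>> {"fn": "move_arm", "kwargs": {"rows": [{"ax":0,"ay":0,"az":-2,"dx":1,"dy":1.5,"dz":0,"gripper":0},{"ax":0,"ay":0,"az":-5,"dx":3,"dy":4.5,"dz":0,"gripper":0},{"ax":0,"ay":0,"az":-8,"dx":5,"dy":7.8,"dz":0,"gripper":0},{"ax":0,"ay":0,"az":-11,"dx":7.1,"dy":11.1,"dz":0,"gripper":0},{"ax":0,"ay":0,"az":-14,"dx":9.2,"dy":14.4,"dz":0,"gripper":0},{"ax":0,"ay":0,"az":-17,"dx":11.3,"dy":17.7,"dz":0,"gripper":0},{"ax":0,"ay":0,"az":-20,"dx":13.4,"dy":21,"dz":0,"gripper":0},{"ax":0,"ay":0,"az":-23,"dx":15.5,"dy":24.3,"dz":0,"gripper":0},{"ax":0,"ay":0,"az":-24.6,"dx":17.6,"dy":27.6,"dz":0,"gripper":0},{"ax":0,"ay":0,"az":-24.6,"dx":19.2,"dy":30.2,"dz":0,"gripper":0}]}}

```text
time: 16.6
ee_pos: [0.5126, 0.4361, 0.3523]
ee_rot: [-0.04, -3.139, 0.002]
wrist_force: [-0.3, 0.2, 0.0]
finger_gap: 0.0002
```

>>> {"fn": "move_arm", "kwargs": {"rows": [{"ax":0,"ay":0,"az":0,"dx":0.6,"dy":2,"dz":0,"gripper":0},{"ax":0,"ay":0,"az":0,"dx":0.6,"dy":3.4,"dz":0,"gripper":0},{"ax":0,"ay":0,"az":0,"dx":0.6,"dy":3.4,"dz":0,"gripper":0},{"ax":0,"ay":0,"az":0,"dx":0.6,"dy":3.4,"dz":0,"gripper":0}]}}

```text
time: 16.93
ee_pos: [0.509, 0.4672, 0.3524]
ee_rot: [-0.045, -3.14, 0.003]
wrist_force: [1.3, -0.7, -0.3]
finger_gap: 0.0003
```

```bash
python3 goal.py .512 .467 .255 88.3 0
python3 - <<'E'
from plant import bot, eyes
from h import *
c=eyes.read_camera("wrist"); im=c["color"][:,:,::-1]; cv2.imwrite("pics/w15.png",im)
E
```

```text
t 16.9333 pos [0.509  0.4672 0.3524] gap 0.0003 F [ 1.3 -0.7 -0.3] q [-0.93  0.47  0.23  1.23 -0.1   1.46  0.83]
d cm [-0.32  0.01  9.74] rot [-0.12 -0.1   0.05]
```

View pics/w15.png

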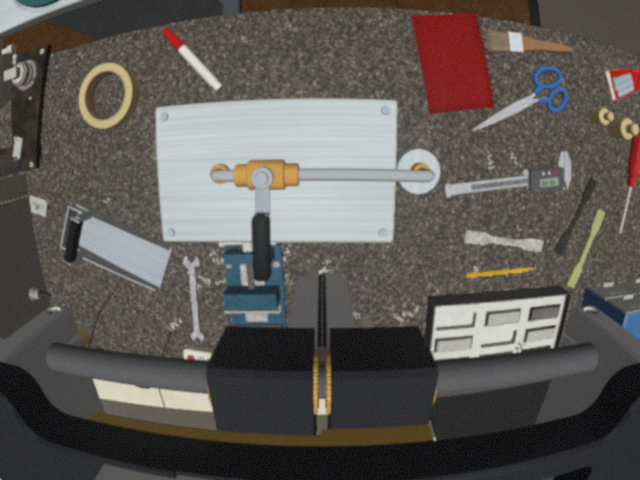

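>>> {"fn": "move_arm", "kwargs": {"rows": [{"ax":0,"ay":0,"az":0,"dx":0,"dy":0,"dz":3,"gripper":0},{"ax":0,"ay":0,"az":0,"dx":0,"dy":0,"dz":6,"gripper":0},{"ax":0,"ay":0,"az":0,"dx":0,"dy":0,"dz":8.5,"gripper":0},{"ax":0,"ay":0,"az":0,"dx":0,"dy":0,"dz":9.6,"gripper":0},{"ax":0,"ay":0,"az":0,"dx":0,"dy":0,"dz":9.6,"gripper":0},{"ax":0,"ay":0,"az":0,"dx":0,"dy":0,"dz":9.6,"gripper":0}]}}

```text
time: 17.48
ee_pos: [0.51, 0.4664, 0.2591]
ee_rot: [0.049, 3.141, 0.0]
wrist_force: [0.3, -0.0, 0.8]
finger_gap: 0.0004
```

```bash
python3 goal.py .510 .443 .255 88.3 0
python3 - <<'E'
from plant import bot, eyes
from h import *
c=eyes.read_camera("wrist"); im=c["color"][:,:,::-1]; cv2.imwrite("pics/w16.png",im)
E
```

```text
t 17.4833 pos [0.51   0.4664 0.2591] gap 0.0004 F [ 0.3 -0.   0.8] q [-0.93  0.51  0.22  1.37 -0.11  1.28  0.83]
d cm [-0.07 -2.34  0.41] rot [ 0.    0.02 -0.07]
```

View pics/w16.png

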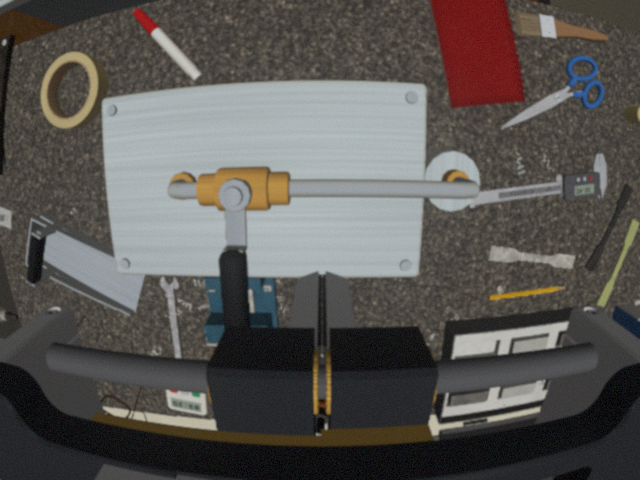

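```bash
cat > arc.py <<'E'
from plant import bot
from h import *
import sys
s=bot.sense(); A=R.from_rotvec(s["ee_rot"]); C=np.array([.4586,.4228]); print(s["ee_pos"].round(4),s["wrist_force"].round(1),round(s["time"],2))
for ph in map(float,sys.argv[1:]):
    a=np.radians(ph); u=np.array([np.cos(a),np.sin(a)]); n=np.array([-u[1],u[0]])
    d=.0065+.0125*abs(n[1])+.008*abs(n[0])
    p=C+.052*u+d*n
    print(ph,p.round(4),(A.inv().apply(np.r_[p,.2555]-s["ee_pos"])*100).round(2))
E
python3 arc.py 5 0 -10 -20 -30 -40 -50 -60 -70 -80 -85 -91.7
```

```text
[0.5103 0.4668 0.26  ] [-0.4 -0.9  0.8] 17.53
5.0 [0.5087 0.4469] [ 0.1  -2.    0.44]
0.0 [0.5106 0.4418] [-0.11 -2.5   0.44]
-10.0 [0.5133 0.4337] [-0.41 -3.3   0.44]
-20.0 [0.5146 0.4247] [-0.57 -4.19  0.44]
-30.0 [0.5143 0.4153] [-0.56 -5.14  0.44]
-40.0 [0.5121 0.4056] [-0.37 -6.11  0.44]
-50.0 [0.5079 0.3962] [ 0.02 -7.06  0.44]
-60.0 [0.5016 0.3876] [ 0.62 -7.94  0.44]
-70.0 [0.4936 0.3802] [ 1.4  -8.71  0.43]
-80.0 [0.4839 0.3745] [ 2.35 -9.31  0.43]
-85.0 [0.4786 0.3724] [ 2.87 -9.54  0.43]
-91.7 [0.4719 0.3704] [ 3.54 -9.76  0.43]
```

>>> {"fn": "move_arm", "kwargs": {"rows": [{"ax":0,"ay":0,"az":0,"dx":0.1,"dy":-1,"dz":0.3,"gripper":0},{"ax":0,"ay":0,"az":0,"dx":0,"dy":-2,"dz":0.4,"gripper":0},{"ax":0,"ay":0,"az":0,"dx":-0.1,"dy":-2.6,"dz":0.4,"gripper":0},{"ax":0,"ay":0,"az":0,"dx":-0.4,"dy":-3.3,"dz":0.4,"gripper":0},{"ax":0,"ay":0,"az":0,"dx":-0.6,"dy":-4.2,"dz":0.4,"gripper":0},{"ax":0,"ay":0,"az":0,"dx":-0.6,"dy":-5.1,"dz":0.4,"gripper":0},{"ax":0,"ay":0,"az":0,"dx":-0.4,"dy":-6.1,"dz":0.4,"gripper":0},{"ax":0,"ay":0,"az":0,"dx":0,"dy":-7,"dz":0.4,"gripper":0},{"ax":0,"ay":0,"az":0,"dx":0,"dy":-7,"dz":0.4,"gripper":0},{"ax":0,"ay":0,"az":0,"dx":0,"dy":-7,"dz":0.4,"gripper":0}]}}

```text
time: 18.37
ee_pos: [0.5074, 0.3961, 0.2546]
ee_rot: [0.049, 3.141, -0.001]
wrist_force: [-0.2, 0.3, 0.8]
finger_gap: 0.0005
```

```bash
python3 arc.py -50 -60 -70 -80 -85 -91.7
python3 - <<'E'
from plant import bot, eyes
from h import *
c=eyes.read_camera("wrist"); im=c["color"][:,:,::-1]; cv2.imwrite("pics/w17.png",im)
E
```

```text
[0.5074 0.3961 0.2546] [-0.2  0.3  0.8] 18.37
-50.0 [0.5079 0.3962] [-0.04  0.02 -0.09]
-60.0 [0.5016 0.3876] [ 0.55 -0.86 -0.09]
-70.0 [0.4936 0.3802] [ 1.33 -1.63 -0.09]
-80.0 [0.4839 0.3745] [ 2.28 -2.23 -0.09]
-85.0 [0.4786 0.3724] [ 2.8  -2.46 -0.09]
-91.7 [0.4719 0.3704] [ 3.47 -2.68 -0.09]
```

View pics/w17.png

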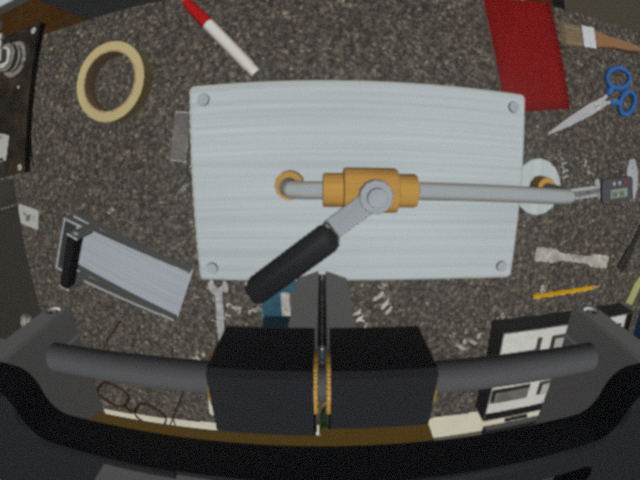

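>>> {"fn": "move_arm", "kwargs": {"rows": [{"ax":0,"ay":0,"az":0,"dx":0.3,"dy":-0.4,"dz":0,"gripper":0},{"ax":0,"ay":0,"az":0,"dx":0.6,"dy":-0.9,"dz":0,"gripper":0},{"ax":0,"ay":0,"az":0,"dx":1.3,"dy":-1.6,"dz":0,"gripper":0},{"ax":0,"ay":0,"az":0,"dx":1.8,"dy":-2,"dz":0,"gripper":0},{"ax":0,"ay":0,"az":0,"dx":2.3,"dy":-2.2,"dz":0,"gripper":0},{"ax":0,"ay":0,"az":0,"dx":2.8,"dy":-2.5,"dz":0,"gripper":0},{"ax":0,"ay":0,"az":0,"dx":3,"dy":-2.6,"dz":0,"gripper":0},{"ax":0,"ay":0,"az":0,"dx":3,"dy":-2.6,"dz":0,"gripper":0}]}}

```text
time: 19.08
ee_pos: [0.4762, 0.3716, 0.2543]
ee_rot: [-0.047, -3.141, 0.0]
wrist_force: [0.0, 0.1, 0.9]
finger_gap: 0.0005
```

```bash
python3 arc.py  -85 -91.7
python3 - <<'E'
from plant import bot, eyes
from h import *
c=eyes.read_camera("wrist"); im=c["color"][:,:,::-1]; cv2.imwrite("pics/w18.png",im)
E
```

```text
[0.4762 0.3716 0.2543] [0.  0.1 0.9] 19.08
-85.0 [0.4786 0.3724] [-0.24  0.08 -0.12]
-91.7 [0.4719 0.3704] [ 0.42 -0.14 -0.12]
```

View pics/w18.png

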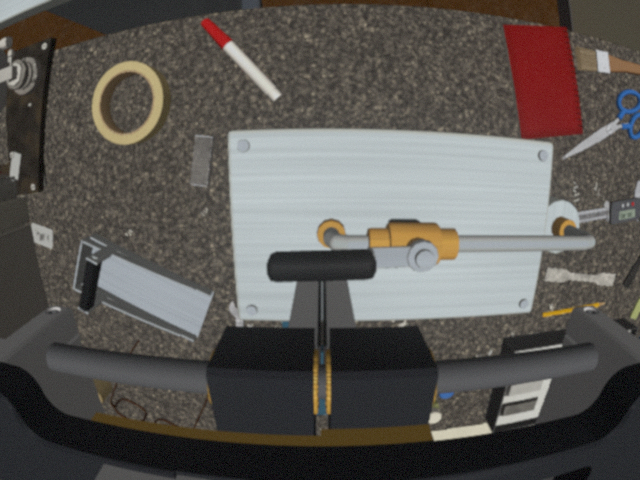

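Lever nearly in line. Push on in small steps until the stop is felt.

>>> {"fn": "move_arm", "kwargs": {"rows": [{"ax":0,"ay":0,"az":0,"dx":0.2,"dy":0,"dz":0,"gripper":0},{"ax":0,"ay":0,"az":0,"dx":0.3,"dy":-0.1,"dz":0,"gripper":0},{"ax":0,"ay":0,"az":0,"dx":0.4,"dy":-0.1,"dz":0,"gripper":0},{"ax":0,"ay":0,"az":0,"dx":0.4,"dy":-0.1,"dz":0,"gripper":0},{"ax":0,"ay":0,"az":0,"dx":0.4,"dy":-0.1,"dz":0,"gripper":0}]}}

```text
time: 19.55
ee_pos: [0.4739, 0.3711, 0.2543]
ee_rot: [0.048, 3.139, 0.001]
wrist_force: [10.1, 3.6, -4.5]
finger_gap: 0.0003
```

```bash
python3 arc.py -91.7
```

```text
[0.4739 0.3711 0.2543] [10.1  3.6 -4.5] 19.55
-91.7 [0.4719 0.3704] [ 0.2  -0.07 -0.12]
```

>>> {"fn": "move_arm", "kwargs": {"rows": [{"ax":0,"ay":0,"az":0,"dx":0.1,"dy":0,"dz":0,"gripper":0},{"ax":0,"ay":0,"az":0,"dx":0.1,"dy":0,"dz":0,"gripper":0},{"ax":0,"ay":0,"az":0,"dx":0.1,"dy":0,"dz":0,"gripper":0}]}}

```text
time: 19.8
ee_pos: [0.4738, 0.3711, 0.2544]
ee_rot: [0.049, 3.137, 0.002]
wrist_force: [15.6, 4.9, -7.3]
finger_gap: 0.0001
```

>>> {"fn": "move_arm", "kwargs": {"rows": [{"ax":0,"ay":0,"az":0,"dx":-0.5,"dy":0,"dz":0,"gripper":0},{"ax":0,"ay":0,"az":0,"dx":-2,"dy":0,"dz":0,"gripper":0},{"ax":0,"ay":0,"az":0,"dx":-3,"dy":0,"dz":-2,"gripper":0},{"ax":0,"ay":0,"az":0,"dx":-3,"dy":0,"dz":-6,"gripper":0},{"ax":0,"ay":0,"az":0,"dx":-3,"dy":-3,"dz":-9,"gripper":0},{"ax":0,"ay":0,"az":0,"dx":-3,"dy":-7,"dz":-11,"gripper":0},{"ax":0,"ay":0,"az":0,"dx":-3,"dy":-11,"dz":-11,"gripper":0},{"ax":0,"ay":0,"az":0,"dx":-3,"dy":-15,"dz":-11,"gripper":0},{"ax":0,"ay":0,"az":0,"dx":-3,"dy":-18,"dz":-11,"gripper":0},{"ax":0,"ay":0,"az":0,"dx":-3,"dy":-18,"dz":-11,"gripper":0}]}}

```text
time: 20.63
ee_pos: [0.4967, 0.1837, 0.3652]
ee_rot: [0.059, 3.14, -0.0]
wrist_force: [-0.5, -0.3, -0.7]
finger_gap: 0.0005
```

```bash
python3 goal.py .45 .1 .4 88.3 0
python3 - <<'E'
from plant import bot, eyes
from h import *
c=eyes.read_camera("top"); im=c["color"][:,:,::-1]; cv2.imwrite("pics/t19.png",im);cv2.imwrite("pics/t19z.png",cv2.resize(im[215:310,150:310],None,fx=5,fy=5,interpolation=cv2.INTER_CUBIC))
c=eyes.read_camera("scene"); im=c["color"][:,:,::-1]; cv2.imwrite("pics/s19.png",im);cv2.imwrite("pics/s19z.png",cv2.resize(im[220:410,190:400],None,fx=3.1,fy=3.1,interpolation=cv2.INTER_CUBIC))
E
```

```text
t 20.6333 pos [0.4967 0.1837 0.3652] gap 0.0005 F [-0.5 -0.3 -0.7] q [-0.72  0.13  0.34  1.63 -0.04  1.38  1.17]
d cm [ 4.35 -8.54 -3.48] rot [-0.01  0.06 -0.44]
```

View pics/t19.png

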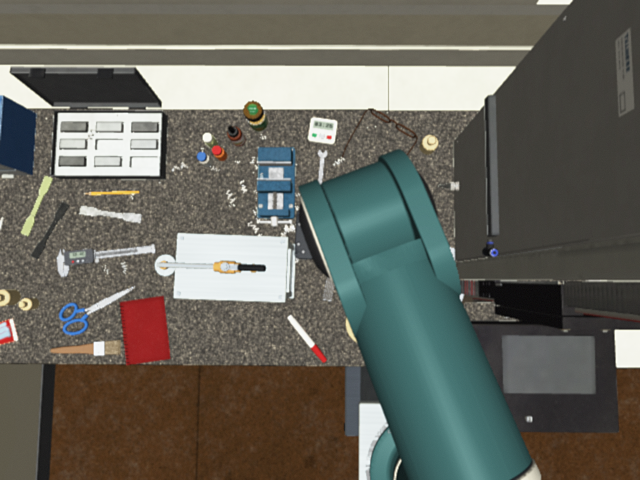

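View pics/t19z.png

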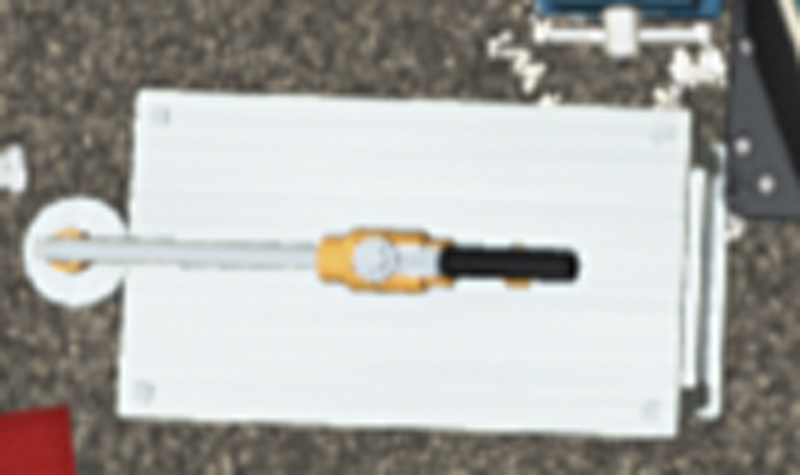

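View pics/s19z.png

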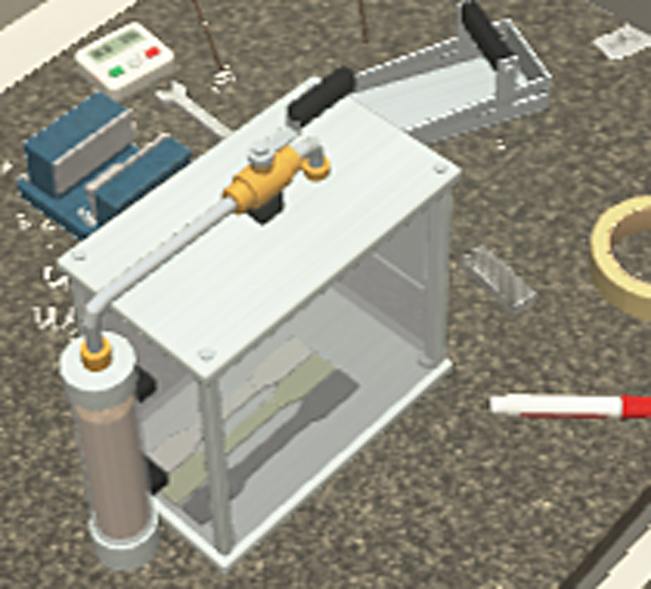

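```bash
python3 -c "
from plant import bot
print(bot.job_done())"
```

```text
the job is handed in; nothing more can be done
None
```

The job is done and handed in at about 20.7 s of the 70 s allowed.

- **Bars:** I pushed the tray's lip in through the slot and tipped the tray to about 31°. All three bars slid into the box. The last pictures show the tray empty and the bars lying on the box floor.
- **Flap:** It looked shut after I drew the tray out. I judged this only by eye through the clear walls.
- **Tray:** It stands upright on the worktop, about 2 cm behind where it started to keep clear of the spanner. Setting it down pressed it on the worktop with about 29 N at the wrist for a moment. I backed off before letting go.
- **Cock:** I turned it after the tray was down, pushing with closed fingers until it met the stop; the wrist force rose to about 16 N. The top view shows the lever in line with the tube to within about a degree.
- **Other things:** The spanner, tape roll, marker, jaw insert and weight looked unmoved in the pictures I viewed. The arm hides part of the bench in the final top view. The arm ended clear of everything, with about zero wrist force.

No check failed. The top and wrist cameras disagreed by about 4 mm on the handle position before the grasp, and a closer look settled it.

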